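Fit a plug-in board under its keeper and shut the chassis cover

ROBOT

A 7-joint arm with a two-finger parallel gripper is mounted at the origin on the work surface. World frame = base frame: x ahead of the robot, y to its left, z up, the work surface at z = 0. Lengths are in m, angles in rad, forces in N, time in s.
With the tool pointing down it reaches from about 0.4 to 0.85 m from the base axis. Payload 10.4 kg.
Tool frame: the origin (TCP) lies at the very end of the fingers, on their centre line; the grasp point (between the pads) lies 19 mm behind it; z points along the fingers, y is the direction in which the jaws open and shut (so a half turn about z gives the same grasp; the last joint's range is limited). The gripper opens to 87 mm and grips with 3 to 60 N. Pads are 19 mm wide; open, the fingers measure 117 mm over their backs; the gripper's body (75 mm by 190 mm) begins 51 mm behind the grasp point.
Start: joints at [1.142, 0.332, -0.065, 1.46, 0.022, 1.35, -0.088], TCP at [0.247, -0.574, 0.187] pointing down, gripper open.
Joint ranges: [-2.6, 2.6], [-0.5, 2.12], [-1.47, 1.34], [0.16, 2.42], [-1.27, 4.41], [0.06, 2.06], [-2.6, 2.6]. Speed limits (rad/s): [2.22, 2.22, 2.79, 2.79, 3.14, 3.14, 3.14].

INTERFACE

Orientations are given as a unit quaternion [x, y, z, w].
In Python, from bench import r gives the robot as it stands.
- The arm moves only by the shell command python3 -m crank 'ROWS' [FORCE]. ROWS is JSON, a list of rows, each a list of 3 entries, a list of its own where there are three numbers: the opening, from -1 (shut) to 1 (fully open), so that 0 is half open, then the shift along the tool's x, y, z in mm, then the turn about the tool's z in degrees. A call has 1 to 12 rows; each row is the pose to reach, as a shift and turn from the pose commanded when the call began, along the tool's axes at that moment; what a row does not reach only later rows make up. A row lasts 1/12 s, in which the tool goes at most 41.7 mm and 7.16 degrees, less where a joint would pass 70% of its speed; a pose out of reach is approached as far as the arm can. A call with a gripper value outside its range is refused whole. The fingers move at their own pace and stop on an object; FORCE is the grip in N (left out, the last holds). Time passes only in rows, so rows that repeat a pose let the fingers close. It gives the time, the measured TCP pose, the force and the opening at its end, in the units of the state.
- r.read_state(): the state, without advancing time (a new reading comes with each control period).
- r.camera(name): name is "side" or "top"; returns a dict with "pixels" (384x512x3 uint8, red, green, blue), "fov_y" (degrees; the focal length in pixels is half the picture's height over the tangent of half this angle, whatever the lens; pixels are square), "cx", "cy" (the principal point, pixels), "cam_to_world" (4x4, takes a point from camera to world coordinates). Camera axes: x right, y down, z forward; pixel columns grow to the right and rows downward; lengths in m; the calibration is good to about 2 mm. A picture is of the moment at which its call begins. There is no depth.
- r.close_job(): hands the job in, once; it reports no verdict.
The state is a dict: "time": time; "joint_positions": joint angles; "joint_vel": joint speeds; "joint_torque": joint torques, N m; "ee_pos": TCP position; "eef_rot": TCP orientation; "ft_force": force on the tool from outside, world axes, zero at the start; "torque": the same for the moment, N m; "width": finger opening in m.
Only numpy, scipy, OpenCV 4.12 (cv2) and the standard library are available. Lean on these libraries where they do the work, as an engineer would, in place of code of your own. Each camera call takes 0.05 s, during which the arm holds its last target.

TASK

Take the board with the red pull-bar out of the rack and fit it upright in the empty bay of the open chassis: tip it nose-down to hook its nose under the orange keeper, then swing it down and press the tail, without brute force, until the spring catch snaps over it. Let go of it, then lower the heavy cover by its handle until it is fully shut, without letting it slam. Leave everything else where it is.

Things in the scene. Friction and masses are not known exactly. Their poses are not given: they have to be found in the camera images.
- board_red_mid (a point): Board to fit: green plug-in board with a RED pull-bar, on edge in one of the rack's 3 places (which one varies). Axes: x along it from nose to tail, y across its thickness, z up. Board 120 long, 62 high, 5 thick (chips to 3 more), 74 high with its bar; about 0.12 kg. This point: centre, 37 above the bottom edge, 5 tailward of mid-length. Sizes in mm.
- board_red_bar (a point): Middle of the red pull-bar on the board's top edge, the place to pinch it (across its 12 mm thickness): 44 mm long, 16 mm high, 66 mm above the board's bottom edge, straight above board_red_mid (29 mm).
- board_red_nose (a point): Centre of the board's round nose (6 mm across, 5 mm wide), on a neck 4 mm high ahead of the lower front corner: 9 mm ahead of the front edge, 3 mm above the bottom edge. In board axes (-74, 0, -34) mm from board_red_mid.
- board_red_tail (a point): Point on the board's straight rear edge, 3 mm above the bottom edge: in board axes (55, 0, -34) mm from board_red_mid. The corner below it is rounded (3 mm). The rear edge has a notch 5 mm deep, 14 to 26 mm above the bottom edge, which takes the spring catch.
- rack: Black board rack, fixed: base 156 x 168 x 12 mm, three places 55 mm apart along its y, each with two pairs of fins (7 mm gap) reaching 45 mm above the bench. Origin: middle of its underside. Boards stand on the base, 12 mm up, noses towards its -x; lift a board straight up by 40 mm to clear the fins.
- chassis: Open zinc-plated instrument chassis, fixed: 206 (x) by 190 (y) by 98 mm high, walls 3 mm, knobs on its -x face. Origin: middle of its underside. x runs along the empty bay from front to rear, y towards the cover's hinge. Fitted parts on the +y side are at most 84 mm high and at least 50 mm from the bay's centre plane; nearer to it and on the -y side at most 20 mm.
- bay (a point): Reference for the empty bay, chassis axes, 10 mm above the bench, level with its slot floor. The bay's parts (orange keeper, white connector, tail cheeks, catch) sit on one black strip, screwed down through long slots anywhere from here to 24 mm forward (chassis -x). How far is NOT measured: feel or see it. Sideways it is exact. Sizes below are for a strip set rearmost, at 0 shift.
- keeper_ref (a point): Where the nose's centre finally lies (less the strip's forward shift): x -69, z 3 mm from bay. The keeper is a pocket 9 mm wide with an end wall 4 mm ahead of here and a lip, underside 4.5 and top 8 mm above here, reaching 2.5 mm tailward of here. From there to the connector (23 mm tailward of here) the floor is bare; the 7 mm slot's floor runs on at the same height.
- tail_ref (a point): Where board_red_tail finally lies (less the shift): x 60, z 3 mm from bay. A stop 12 mm high closes the slot 1.5 mm behind, so a level board cannot enter: tip it nose-down 20 to 25 degrees in its own plane, touch the nose down behind the lip, slide it forward until it meets the end wall, then swing the tail down about it. Cheeks from 10 mm before to 14 mm behind: gap 8, 33 mm high.
- connector (a point): Middle of the white connector's mouth (less the shift), 13 mm above the bay's floor: 92 mm long; slot 7 mm wide in its lower 7 mm, flaring above to 15 mm wide at the top.
- catch (a joint): Orange spring catch at the tail, a slide in m: 0 at rest, growing to 0.006 as it is pushed off the board. Its round nose (8 mm across, centre 19.5 mm above the slot floor) reaches 3 mm over the tail edge. The tail coming down pushes it back (2.5 N + 0.5 N per mm; about 5 to 12 N down at the tail); fully down, it snaps into the notch, back to 0.
- cover (a joint): Heavy hinged sheet-steel cover, about 0.8 kg, 206 x 190 x 4 mm, with a bow handle; rad, 0 shut, growing as it opens, at most 1.92 (leaning back). It starts open. The hinge (friction 0.35 N m, damping 0.25 N m s/rad) holds it above about 1.2 rad; lower down it sinks, and slams if not held back.
- cover_hinge (a point): Middle of the cover's hinge line, on the top edge of the chassis' +y wall, 98 mm above the bench; the hinge line is parallel to the chassis' x.
- cover_bar (a point): Middle of the bow handle's round bar on the cover's free edge: 10 mm thick, 104 mm long, parallel to the hinge line, 228 mm from it, 38 mm beyond the cover's edge: fingers fit on both sides, and it can turn between them. With the cover shut it is 133 mm to the -y side of the chassis' middle, 100 mm above the bench.
- board_blue_mid (a point): Bystander: a like board with a BLUE pull-bar in the rack, same sizes; point at its centre, 37 mm up.
- board_yellow_mid (a point): Bystander: a like board with a YELLOW pull-bar in the rack, same sizes; point at its centre, 37 mm up.
- pliers: Bystander: long-nose pliers with yellow handles, lying flat, 150 mm long; origin at its underside.
- screwdriver: Bystander: screwdriver with a red handle, lying, 170 mm long; origin at its underside.
- screw_tub: Bystander: small clear open tub, 68 mm across, 38 mm high; origin at its underside.
- stacked_pcb: Bystander: two small green circuit boards stacked on headers, 68 x 54 x 29 mm; origin at its underside.
- spare_knob: Bystander: turned steel knob, 30 mm across, 24 mm high, standing; origin at its underside.

How it is judged:
On the way:
1. the board is home in the bay, nose under the keeper, catch snapped over its tail, let go, with the cover still open (x of board_red_nose in the frame of keeper_ref between -0.028 and 0.004 m and y of board_red_nose in the frame of keeper_ref between -0.004 and 0.004 m and y of board_red_tail in the frame of tail_ref between -0.004 and 0.004 m and z of board_red_nose in the frame of keeper_ref below 0.003 m and z of board_red_tail in the frame of tail_ref below 0.003 m and angle between board_red_mid's own z axis and vertical below 0.06 rad and value of joint catch below 0.001 m and contact force between the fingers and board_red below 0.1 N and value of joint cover above 0.8 rad), for 0.2 s.
At the end, for the whole second after the job is handed in: The red-barred board stands in the bay, released and still: nose under the keeper (4 mm behind to 28 mm ahead of keeper_ref), nose and tail within 4 mm sideways and under 3 mm above their seats, within 0.06 rad of upright, catch back at rest (within 1 mm); the cover is shut (within 0.03 rad) (x of board_red_nose in the frame of keeper_ref between -0.028 and 0.004 m and y of board_red_nose in the frame of keeper_ref between -0.004 and 0.004 m and y of board_red_tail in the frame of tail_ref between -0.004 and 0.004 m and z of board_red_nose in the frame of keeper_ref below 0.003 m and z of board_red_tail in the frame of tail_ref below 0.003 m and angle between board_red_mid's own z axis and vertical below 0.06 rad and value of joint catch below 0.001 m and contact force between the fingers and board_red below 0.1 N and linear speed of board_red below 0.03 m/s and value of joint cover below 0.03 rad); the robot touches nothing.
It fails at once if the cover slams: falls faster than 1.2 rad/s when nearly shut (below 0.4 rad) (value of joint cover below 0.4 rad and velocity of joint cover below -1.2 rad/s).
It fails at once if the board is forced against the chassis with more than 45 N (contact force between board_red and chassis above 45 N or contact force between board_red and bay_strip above 45 N).
It fails at once if another board in the rack is moved by more than 20 mm (distance of any of board_blue_mid, board_yellow_mid from where it was at the start of the episode above 0.02 m).
It fails at once if a bystander on the bench is moved by more than 20 mm (distance of any of pliers, screwdriver, screw_tub, stacked_pcb, spare_knob from where it was at the start of the episode above 0.02 m).
It also fails if it takes over 66 s, if anything falls off the work surface, if the arm or the gripper's body presses on something with over 40 N, if the wrist force passes 120 N, or if a joint passes its speed limit or range.

## Working session

There is one attempt and no reset: what is moved stays moved. The work goes in short steps, Python scripts to look and compute and a shell command to move; the robot and the scene stay as the last step left them, time stands still between calls to the robot, and variables do not carry over. Pictures are saved under pics/ and viewed, and the job is handed in when it is done.

```bash
ls -la; mkdir -p pics
python3 - <<'E'
from bench import r
import cv2,numpy as np,json
print(r.read_state())
for n in("side","top"):
    c=r.camera(n); cv2.imwrite(f"pics/{n}0.png",c["pixels"][:,:,::-1]); np.savez(f"{n}0.npz",**c)
    print(n,c["fov_y"],c["cx"],c["cy"],np.round(c["cam_to_world"],4).tolist())
E
```

```text
total 12
drwxr-xr-x  3 agent agent 4096 Dec  6 15:36 .
drwxr-xr-x 23 root  root  4096 Dec  6 15:36 ..
drwxr-xr-x  2 agent agent 4096 Dec  6 15:36 pics
{'time': 0.0, 'joint_positions': array([ 1.1424067 ,  0.33287326, -0.0646725 ,  1.46097731,  0.02157883,
        1.34988846, -0.08846326]), 'joint_vel': array([ 0.00215738, -0.00056092,  0.00024809,  0.00011496,  0.00014074,
       -0.00141045, -0.00068022]), 'joint_torque': array([ 1.03110964e-03, -6.23245239e+01,  2.54074536e-02, -3.89900780e+01,
       -6.13511237e-02,  3.96523043e-02,  1.36469143e-04]), 'ee_pos': array([ 0.24652025, -0.5738362 ,  0.18663585]), 'eef_rot': array([ 9.79484299e-01,  2.01519184e-01, -1.73939626e-04, -7.04844689e-04]), 'ft_force': array([0.19945026, 0.25690189, 0.31200436]), 'torque': array([ 0.01928967, -0.02400196, -0.03692995]), 'width': 0.08699649870292943}
side 43.59004616867401 255.7108715187927 187.21203758465006 [[-0.8673, -0.3335, 0.3695, 0.125], [-0.4977, 0.5849, -0.6405, 0.741], [-0.0025, -0.7394, -0.6732, 0.9555], [0.0, 0.0, 0.0, 1.0]]
top 42.60002270601876 242.42981815896167 186.87889655174882 [[0.0126, -0.9883, 0.1521, 0.4129], [-0.9998, -0.0148, -0.0139, -0.058], [0.016, -0.1519, -0.9883, 1.2449], [0.0, 0.0, 0.0, 1.0]]
```

View pics/side0.png

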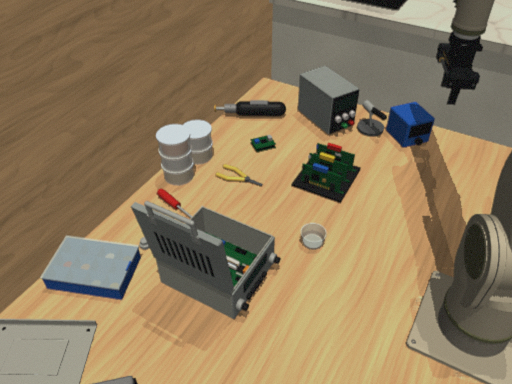

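View pics/top0.png

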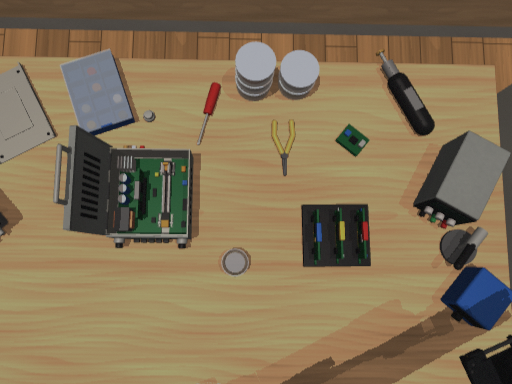

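```bash
cat > h.py <<'E'
import numpy as np,cv2
def cam(c):
    f=c["pixels"].shape[0]/2/np.tan(np.radians(float(c["fov_y"]))/2); return f,float(c["cx"]),float(c["cy"]),c["cam_to_world"]
def ray(c,u,v):
    f,cx,cy,T=cam(c); d=T[:3,:3]@np.array([(u-cx)/f,(v-cy)/f,1]); return T[:3,3],d
def plane(c,u,v,z):
    o,d=ray(c,u,v); return o+d*(z-o[2])/d[2]
def proj(c,p):
    f,cx,cy,T=cam(c); q=T[:3,:3].T@(np.array(p)-T[:3,3]); return q[0]/q[2]*f+cx,q[1]/q[2]*f+cy
def tri(c1,a,c2,b):
    o1,d1=ray(c1,*a);o2,d2=ray(c2,*b)
    s=np.linalg.lstsq(np.c_[d1,-d2],o2-o1,rcond=None)[0]; p,q=o1+s[0]*d1,o2+s[1]*d2
    return (p+q)/2,np.linalg.norm(p-q)
def crop(c,x0,y0,x1,y1,k,name):
    im=c["pixels"][y0:y1,x0:x1,::-1]; cv2.imwrite(name,cv2.resize(im,None,fx=k,fy=k,interpolation=cv2.INTER_CUBIC))
E
python3 - <<'E'
from h import *
t=np.load("top0.npz"); s=np.load("side0.npz")
crop(t,295,195,385,275,8,"pics/t_rack.png"); crop(t,50,120,210,255,5,"pics/t_ch.png")
crop(s,285,130,375,205,8,"pics/s_rack.png"); crop(s,130,190,290,320,5,"pics/s_ch.png")
E
```

```text
(no output)
```

View pics/t_rack.png

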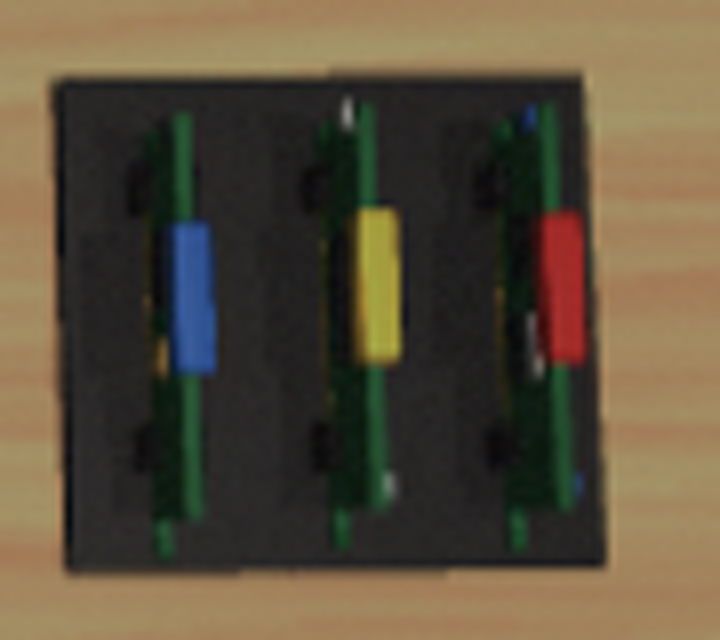

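View pics/t_ch.png

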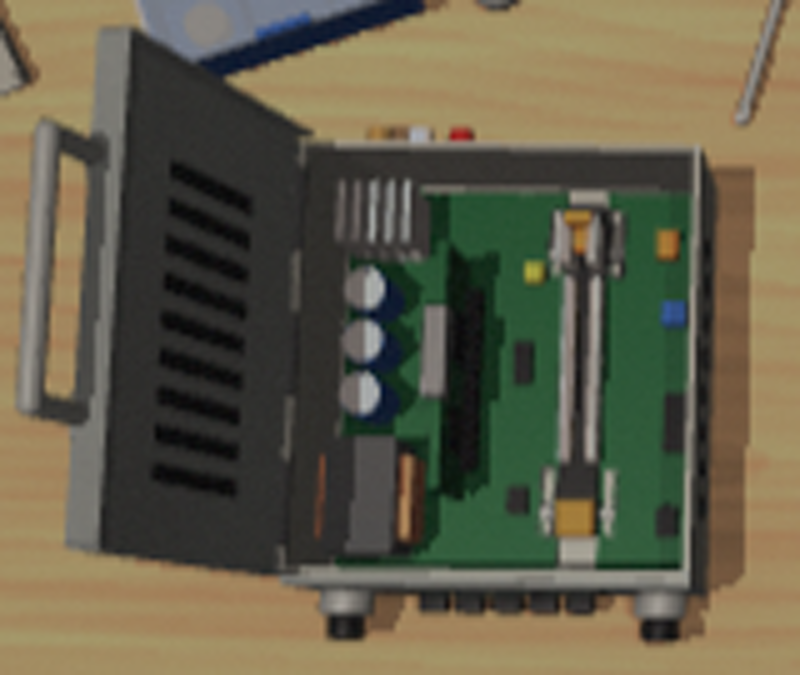

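View pics/s_rack.png

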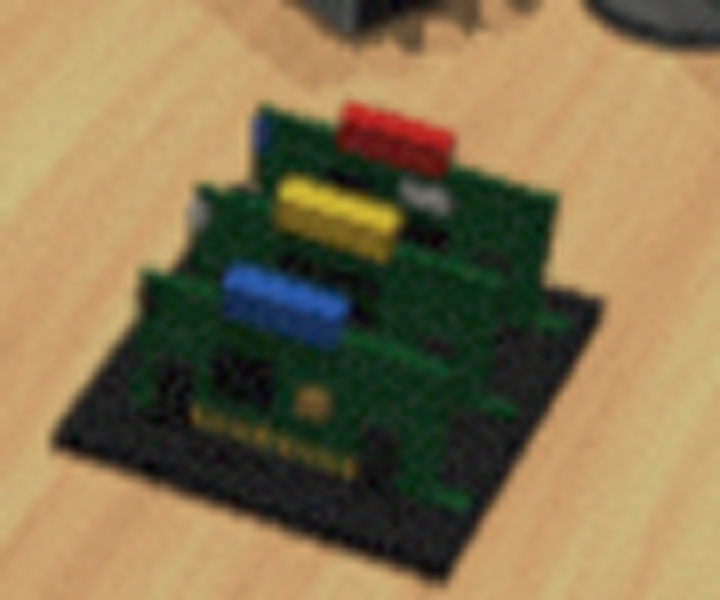

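View pics/s_ch.png

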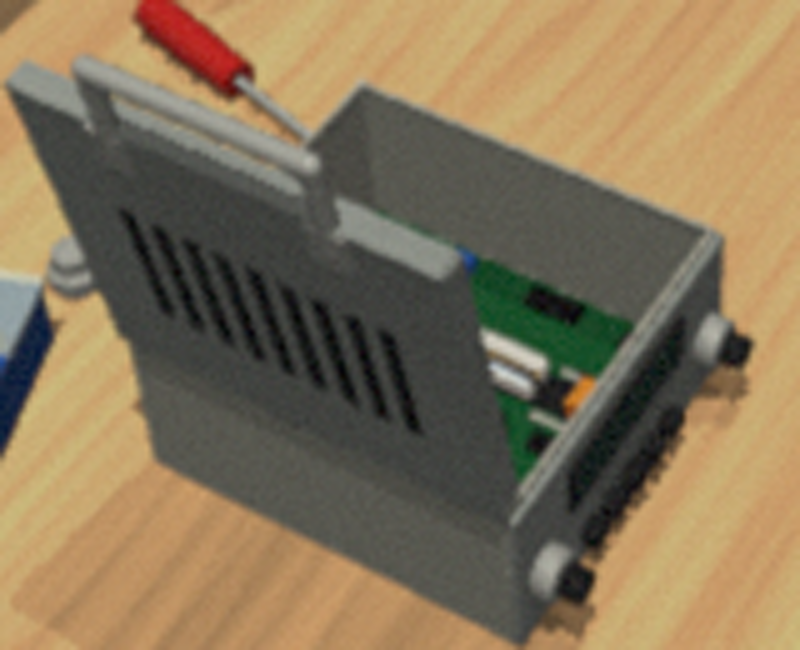

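Run:
```python
from h import *
t=np.load("top0.npz"); s=np.load("side0.npz")
for n,c in(("top",t),("side",s)):
    h=cv2.cvtColor(c["pixels"],cv2.COLOR_RGB2HSV); 
    m=((h[...,0]<8)|(h[...,0]>172))&(h[...,1]>140)&(h[...,2]>70)
    k,l,st,ce=cv2.connectedComponentsWithStats(m.astype(np.uint8))
    for i in range(1,k):
        if st[i,4]>15: print(n,"red",st[i],ce[i])
    for nm,lo,hi in(("blue",100,130),("yel",22,35)):
        m=(h[...,0]>lo)&(h[...,0]<hi)&(h[...,1]>140)&(h[...,2]>90)
        k,l,st,ce=cv2.connectedComponentsWithStats(m.astype(np.uint8))
        for i in range(1,k):
            if st[i,4]>40 and 290<ce[i][0]<390 and 130<ce[i][1]<270: print(n,nm,st[i],ce[i])
def T(u,v,z): return np.round(plane(t,50+u/5,120+v/5,z)*1000,1)
def R(u,v,z): return np.round(plane(t,295+u/8,195+v/8,z)*1000,1)
print("rack base",[R(*p,12) for p in((58,80),(582,75),(606,566),(68,572))])
print("redbar top",[R(*p,86) for p in((546,212),(580,212),(584,360),(553,360))])
print("nose",R(518,548,15+3))
print("chassis rim",[T(*p,98) for p in((703,148),(692,585),(283,580),(305,148))])
print("connector ends L/R top", [T(*p,23) for p in((572,270),(602,270),(560,462),(598,462))])
print("slot", [T(*p,16) for p in((584,280),(578,455))])
print("keeper", [T(*p,21) for p in((557,500),(594,500),(594,535),(557,535))])
print("keeper b", [T(*p,21) for p in((576,500),(576,536),)])
```

```text
top red [204  82  17  33 296] [211.73986486  97.91554054]
top red [362 221   7  20 101] [364.94059406 230.30693069]
top red [440 221   7   7  30] [443.5 224.7]
top blue [317 223   5  19  86] [318.8372093  232.38372093]
top yel [340 221   5  19  85] [342.04705882 230.        ]
side red [348 120   6   5  23] [350.73913043 121.95652174]
side red [327 143  15   9  81] [333.83950617 146.9382716 ]
side red [157 189  23  20 200] [167.715 198.025]
side blue [313 163  15   9  66] [320.34848485 166.57575758]
side yel [320 152  15  11  77] [326.81818182 156.09090909]
rack base [array([ -859. ,  1415.3, 12000. ]), array([ -893.8,  2863.8, 12000. ]), array([  443.4,  2893.9, 12000. ]), array([  477.6,  1434.4, 12000. ])]
redbar top [array([-6890.9, 22107.1, 86000. ]), array([-6901.2, 22845.3, 86000. ]), array([-3715.8, 22848.2, 86000. ]), array([-3706.9, 22179. , 86000. ])]
nose [  390.1  4169.9 18000. ]
chassis rim [array([-21899.8,  -9201.7,  98000. ]), array([-4416.2, -9132.3, 98000. ]), array([ -4397.5, -25057.7,  98000. ]), array([-21640.9, -25116.3,  98000. ])]
connector ends L/R top [array([-3467.2, -3252.9, 23000. ]), array([-3471.4, -2985. , 23000. ]), array([-1741. , -3295.7, 23000. ]), array([-1745.7, -2960.3, 23000. ])]
slot [array([-2158.3, -2150. , 16000. ]), array([-1091.6, -2147.7, 16000. ])]
keeper [array([-1237.1, -3010.6, 21000. ]), array([-1241.2, -2714.8, 21000. ]), array([ -960.9, -2704.9, 21000. ]), array([ -956.9, -3000.1, 21000. ])]
keeper b [array([-1239.2, -2858.7, 21000. ]), array([ -951. , -2848.3, 21000. ])]
```

Heights must be in metres; fixing.

Run:
```python
from h import *
t=np.load("top0.npz"); s=np.load("side0.npz")
def T(u,v,z): return np.round(plane(t,50+u/5,120+v/5,z/1e3)[:2]*1000,1).tolist()
def R(u,v,z): return np.round(plane(t,295+u/8,195+v/8,z/1e3)[:2]*1000,1).tolist()
print("rack base",[R(*p,12) for p in((58,80),(582,75),(606,566),(68,572))])
print("redbar top",[R(*p,86) for p in((546,212),(580,212),(584,360),(553,360))])
print("nose",R(518,548,15+3))
for nm,a in(("r",(364.94,230.31)),("y",(342.05,230)),("b",(318.84,232.38))): print(nm,np.round(plane(t,*a,0.086)*1000,1))
for a,b in(((364.94,230.31),(333.84,146.94)),((342.05,230),(326.8,156.1)),((318.84,232.4),(320.35,166.6))):
    p,e=tri(t,a,s,b); print("tri",np.round(p*1000,1),round(e*1000,1))
print("chassis rim",[T(*p,98) for p in((703,148),(692,585),(283,580),(305,148))])
print("connector ends L/R top", [T(*p,23) for p in((572,270),(602,270),(560,462),(598,462))])
print("slot", [T(*p,16) for p in((584,280),(578,455))])
print("keeper", [T(*p,21) for p in((557,500),(594,500),(594,535),(557,535))])
print("cheek tops", [T(*p,43) for p in((555,215),(612,215),(620,270),(550,270))])
print("fr cheek", [T(*p,23) for p in((545,470),(612,470),(608,535),(545,535))])
# bar ends: top crop handle ; side crop
hT=[(50+48/5,120+128/5),(50+28/5,120+408/5)]; hS=[(130+85/5,190+65/5),(130+313/5,190+162/5)]
for a,b in zip(hT,hS):
    p,e=tri(t,a,s,b); print("handle",np.round(p*1000,1),round(e*1000,1))
```

```text
rack base [[558.7, -226.9], [562.7, -392.9], [409.4, -396.4], [405.4, -229.1]]
redbar top [[512.7, -361.1], [512.9, -371.2], [469.3, -371.2], [469.2, -362.1]]
nose [414.5, -367.6]
r [ 492.  -364.6   86. ]
y [ 492.  -310.4   86. ]
b [ 485.6 -255.5   86. ]
tri [ 493.1 -367.    76.1] 1.0
tri [ 492.6 -311.7   79.7] 0.3
tri [ 487.  -255.6   82.7] 2.5
chassis rim [[677.4, 50.4], [470.1, 49.6], [469.9, 238.3], [674.3, 239.0]]
connector ends L/R top [[630.8, 121.5], [631.0, 106.4], [533.8, 123.9], [534.1, 105.0]]
slot [[627.0, 116.2], [538.2, 116.1]]
keeper [[515.1, 124.9], [515.3, 106.6], [498.0, 106.0], [497.7, 124.3]]
cheek tops [[654.8, 127.9], [655.3, 99.7], [627.6, 94.8], [627.1, 129.4]]
fr cheek [[529.8, 131.1], [530.2, 97.9], [497.9, 98.8], [497.5, 129.9]]
handle [629.3 279.  322.3] 0.2
handle [522.4 278.9 324.5] 2.0
```

```bash
cat >> h.py <<'E'
from scipy.spatial.transform import Rotation as Ro
def togo(st,xyz,yaw=None):
    "xyz mm world of TCP -> tool shift; yaw deg of tool x"
    R=Ro.from_quat(st["eef_rot"]).as_matrix(); d=R.T@(np.array(xyz)-st["ee_pos"]*1e3)
    y0=np.degrees(np.arctan2(R[1,0],R[0,0])); print("shift",np.round(d,1),"yaw",round(y0,2),"turn",None if yaw is None else round(y0-yaw,2))
E
python3 - <<'E'
from h import *
from bench import r
togo(r.read_state(),(497,-366,140),1.2)
E
```

```text
shift [312.1 -92.1  46.9] yaw 23.25 turn 22.05
```

```bash
python3 -m crank '[[0,[26,-8,0],2],[0,[65,-19,2],6],[0,[104,-31,7],11],[0,[143,-42,14],16],[0,[182,-54,21],20],[0,[221,-65,28],22],[0,[260,-77,36],22],[0,[290,-86,42],22],[0,[306,-90,46],22],[0,[312,-92,47],22],[0,[312,-92,47],22]]' 15
python3 - <<'E'
from h import *
from bench import r
c=r.camera("top"); cv2.imwrite("pics/a.png",c["pixels"]); np.savez("a.npz",**c); crop(c,290,180,400,280,7,"pics/a.png")
togo(r.read_state(),(497,-366,59),1.2)
E
```

```text
time: 1.02
ee_pos: [0.4978, -0.3651, 0.1398]
eef_rot: [1.0, 0.012, -0.0, -0.001]
ft_force: [-0.2, 0.2, 0.1]
width: 0.0436
shift [ 0.6 -1.  81.2] yaw 1.26 turn 0.06
```

View pics/a.png

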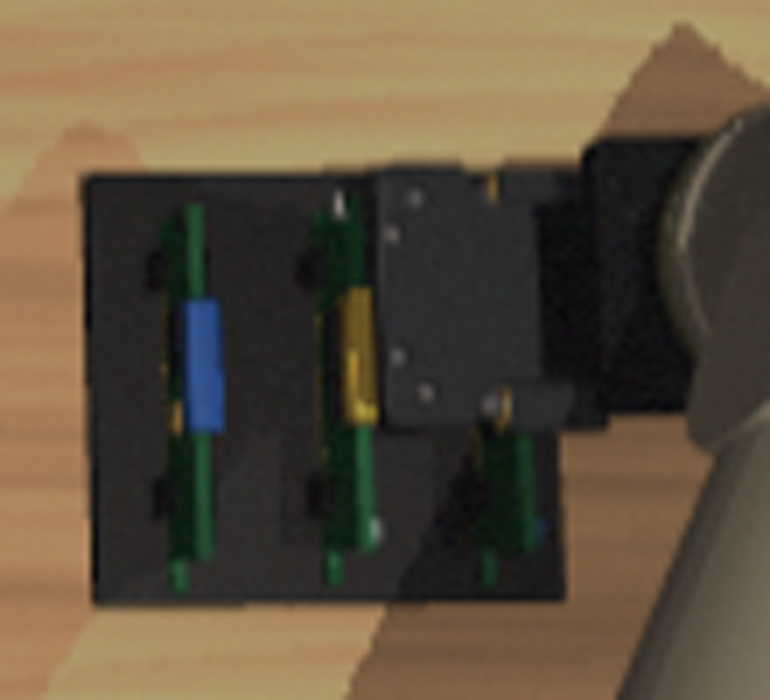

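```bash
python3 -m crank '[[0,[0,-0.5,15],0],[0,[0,-1,40],0],[0,[0,-1,65],0],[0,[0,-1,78],0],[0,[0,-1,81],0],[0,[0,-1,81],0],[-1,[0,-1,81],0],[-1,[0,-1,81],0],[-1,[0,-1,81],0],[-1,[0,-1,81],0],[-1,[0,-1,81],0]]' 15
```

```text
time: 1.98
ee_pos: [0.4974, -0.3658, 0.0601]
eef_rot: [1.0, 0.011, 0.0, 0.0]
ft_force: [0.9, 0.2, 1.2]
width: 0.0182
```

```bash
python3 -m crank '[[-1,[0,0,0],0],[-1,[0,0,0],0],[-1,[0,0,0],0]]' 15
python3 - <<'E'
from h import *
from bench import r
c=r.camera("side"); crop(c,260,90,400,210,5,"pics/b.png")
E
```

```text
time: 2.23
ee_pos: [0.4971, -0.3656, 0.0595]
eef_rot: [1.0, 0.011, 0.0, 0.0]
ft_force: [-0.5, -0.2, -0.1]
width: 0.0022
```

View pics/b.png

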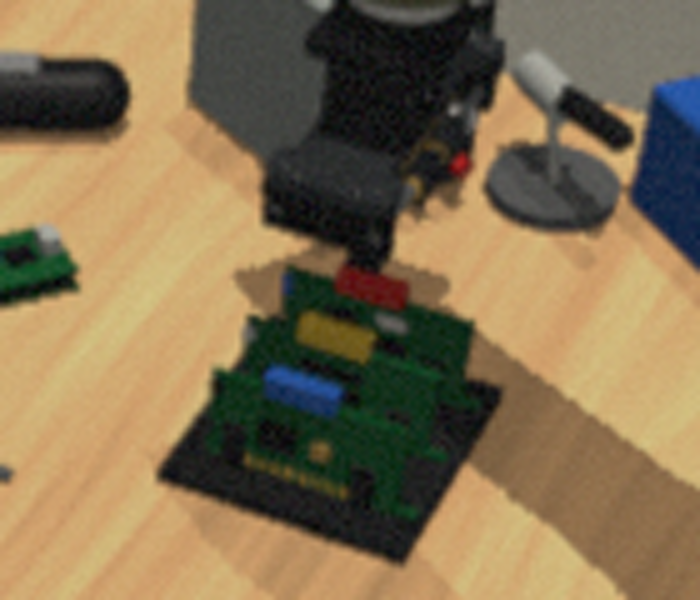

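Run:
```python
from h import *
from bench import r
c=r.camera("side"); st=r.read_state(); p=st["ee_pos"]
for dz in(0,.019,.04,.07):
    u,v=proj(c,p+[0,0,dz]); print(dz,(u-260)*5,(v-90)*5)
for q in ((.491,-.366,.086),(.491,-.366,.070),(.471,-.366,.07),(.511,-.366,.07)):
    u,v=proj(c,q); print(q,(u-260)*5,(v-90)*5)
c=r.camera("top"); crop(c,290,180,400,280,7,"pics/c.png")
for dz in(0,.019,.04,.07):
    u,v=proj(c,p+[0,0,dz]); print(dz,(u-290)*7,(v-180)*7)
```

```text
0 359.95390724943036 306.12882521415486
0.019 363.2703216190666 281.0499653033463
0.04 367.0052233057595 252.80648733545505
0.07 372.4714355152372 211.47076900684496
(0.491, -0.366, 0.086) 374.4152952452552 273.5721183858186
(0.491, -0.366, 0.07) 371.52163003730294 294.8797892040852
(0.471, -0.366, 0.07) 402.60953066530107 305.06766843338323
(0.511, -0.366, 0.07) 340.75107827628074 284.79590901830545
0 506.7484210193947 342.3603131197068
0.019 521.1208880438204 338.57600848993627
0.04 537.5527044456464 334.2494722885107
0.07 562.083568487312 327.7904376490585
```

View pics/c.png

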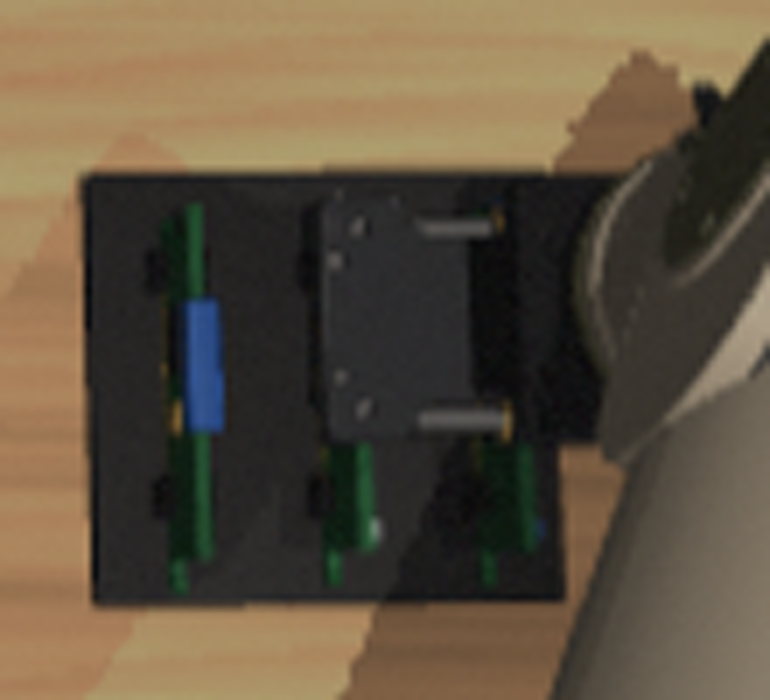

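Run:
```python
from h import *
t=np.load("top0.npz"); s=np.load("side0.npz")
p=np.array([.2465,-.5738,.1866]); 
ty=np.array([np.sin(np.radians(23.2)),-np.cos(np.radians(23.2)),0])
for n,c,o,k in(("side",s,(420,30),8),("top",t,(440,300),8)):
    im=cv2.resize(c["pixels"][o[1]:o[1]+80,o[0]:o[0]+72,::-1],None,fx=k,fy=k,interpolation=cv2.INTER_CUBIC)
    for q in(p,p+.0435*ty,p-.0435*ty,p+[0,0,.019]):
        u,v=proj(c,q); print(n,u,v); cv2.circle(im,(int((u-o[0])*k),int((v-o[1])*k)),4,(0,0,255),-1)
    cv2.imwrite(f"pics/g_{n}.png",im)
```

```text
side 444.04789887850944 104.8597881741072
side 441.5440147924383 96.96518041564622
side 446.6683016955251 113.12177303378373
side 445.7623552370013 99.25647804668931
top 480.42444750624634 346.37647485482546
top 498.89220321013244 338.0806846508688
top 461.84269378248405 354.7234734282084
top 485.00165535566794 347.93570272127977
```

View pics/g_side.png

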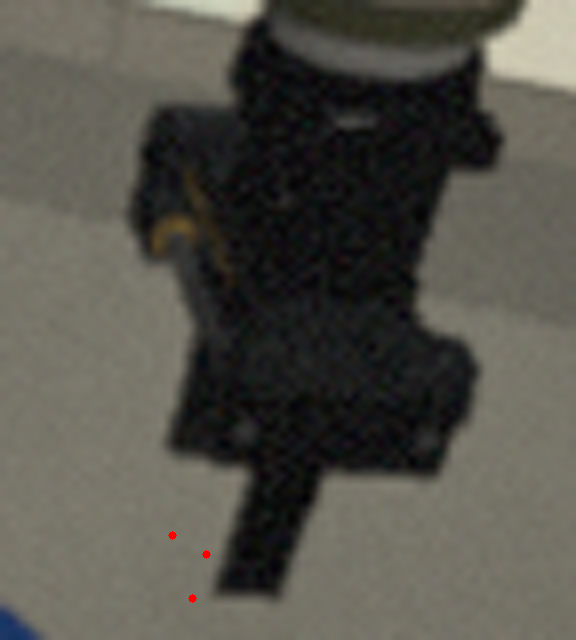

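View pics/g_top.png

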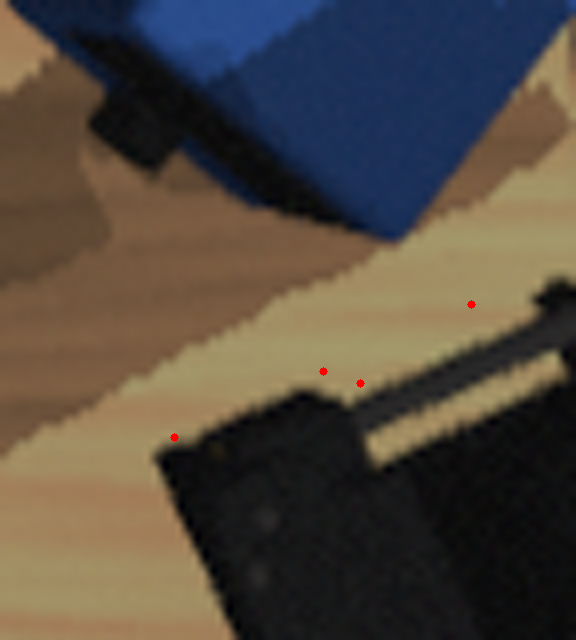

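```bash
python3 -m crank '[[-1,[0,0,-15],0],[-1,[0,0,-45],0],[-1,[0,0,-70],0],[-1,[0,0,-80],0],[-1,[0,0,-80],0],[-1,[0,0,-80],0]]' 15
python3 - <<'E'
from h import *
from bench import r
st=r.read_state(); p=st["ee_pos"]; print(p)
for n,o in(("side",(300,70)),("top",(320,190))):
    c=r.camera(n); k=6
    im=cv2.resize(c["pixels"][o[1]:o[1]+100,o[0]:o[0]+100,::-1],None,fx=k,fy=k,interpolation=cv2.INTER_CUBIC)
    im=cv2.convertScaleAbs(im,alpha=1.6,beta=15)
    for q in(p,p+[0,0,.019],p+[.0095,0,0],p-[.0095,0,0]):
        u,v=proj(c,q); cv2.circle(im,(int((u-o[0])*k),int((v-o[1])*k)),3,(0,0,255),-1)
    cv2.imwrite(f"pics/d_{n}.png",im); np.savez(f"d_{n}.npz",**c)
E
```

```text
time: 2.88
ee_pos: [0.4971, -0.3656, 0.1392]
eef_rot: [1.0, 0.011, 0.0, 0.0]
ft_force: [0.3, 0.9, -0.8]
width: 0.0005
[ 0.49707246 -0.36560417  0.13920239]
```

View pics/d_side.png

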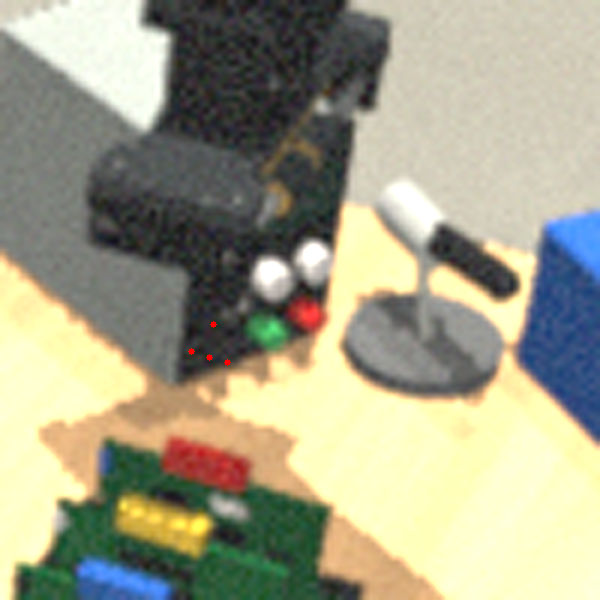

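View pics/d_top.png

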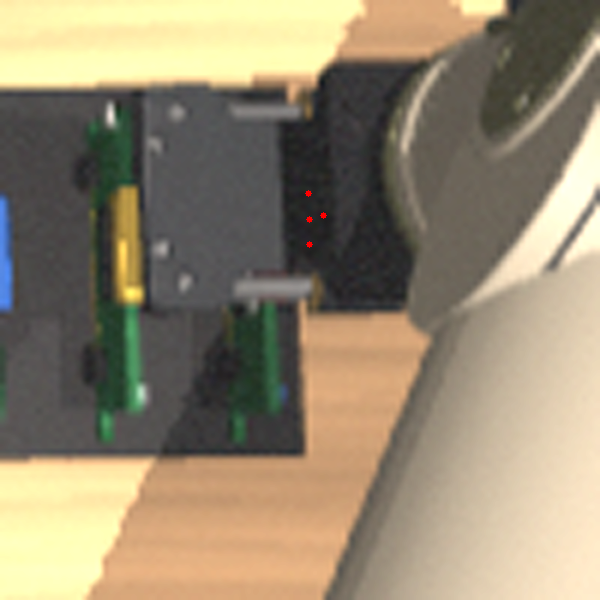

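Run:
```python
from h import *
c=np.load("d_side.npz"); im=c["pixels"][100:150,310:365,::-1].astype(float)
im=np.clip((im-10)*5,0,255).astype(np.uint8)
im=cv2.resize(im,None,fx=12,fy=12,interpolation=cv2.INTER_CUBIC); cv2.imwrite("pics/e.png",im)
print(proj(c,(.49707,-.3656,.1392)))
```

```text
(np.float64(334.8766083091205), np.float64(129.53667739019664))
```

View pics/e.png

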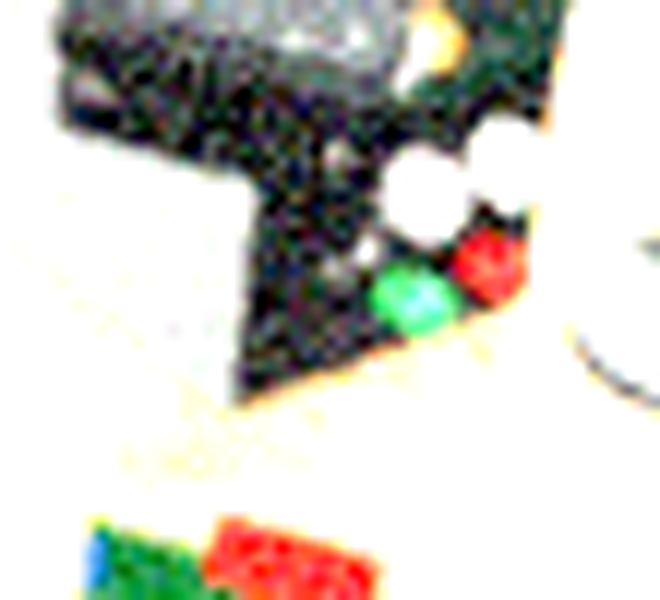

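```bash
python3 -m crank '[[0,[0,0,0],0],[0,[0,0,0],0],[0,[0,0,0],0],[0,[0,0,15],0],[0,[0,0,45],0],[0,[0,0,65],0],[0,[0,0,75],0],[0,[0,0,83],0],[0,[0,0,88],0],[0,[0,0,88],0]]' 15
python3 - <<'E'
from h import *
from bench import r
c=r.camera("side"); crop(c,300,90,390,180,7,"pics/f.png")
E
```

```text
time: 3.82
ee_pos: [0.497, -0.3656, 0.0511]
eef_rot: [1.0, 0.011, -0.0, -0.0]
ft_force: [-1.2, -0.3, 0.4]
width: 0.0431
```

View pics/f.png

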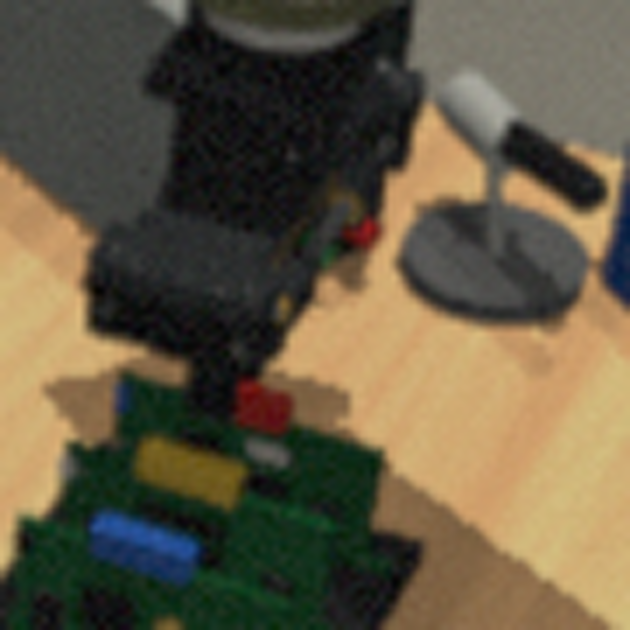

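Run:
```python
from h import *
c=np.load("d_side.npz")
for x in(487.5,506.5):
  for y in(-344,-329):
    for z in(51,70,80): 
        u,v=proj(c,(x/1e3,y/1e3,z/1e3)); print(x,y,z,round((u-300)*7),round((v-90)*7))
for x in(469,513):
    u,v=proj(c,(x/1e3,-.366,.078)); print("bar",x,round((u-300)*7),round((v-90)*7))
```

```text
487.5 -344 51 223 478
487.5 -344 70 227 443
487.5 -344 80 230 424
487.5 -329 51 209 497
487.5 -329 70 213 462
487.5 -329 80 216 444
506.5 -344 51 182 464
506.5 -344 70 186 429
506.5 -344 80 188 411
506.5 -329 51 168 483
506.5 -329 70 172 448
506.5 -329 80 174 430
bar 469 290 414
bar 513 195 382
```

```bash
python3 -m crank '[[0,[4,0,10],0],[0,[4,0,18],0],[0,[4,0,22],0],[0,[4,0,22],0],[-1,[4,0,22],0],[-1,[4,0,22],0],[-1,[4,0,22],0],[-1,[4,0,22],0],[-1,[4,0,22],0],[-1,[4,0,22],0],[-1,[4,0,22],0]]' 15
python3 - <<'E'
from h import *
from bench import r
c=r.camera("side"); crop(c,300,90,390,180,7,"pics/f2.png")
print(r.read_state()["ft_force"])
E
```

```text
time: 4.78
ee_pos: [0.5012, -0.3656, 0.0297]
eef_rot: [1.0, 0.011, 0.0, 0.0]
ft_force: [0.1, 0.4, 1.1]
width: 0.0118
[1.03216637 0.14522659 1.26691792]
```

View pics/f2.png

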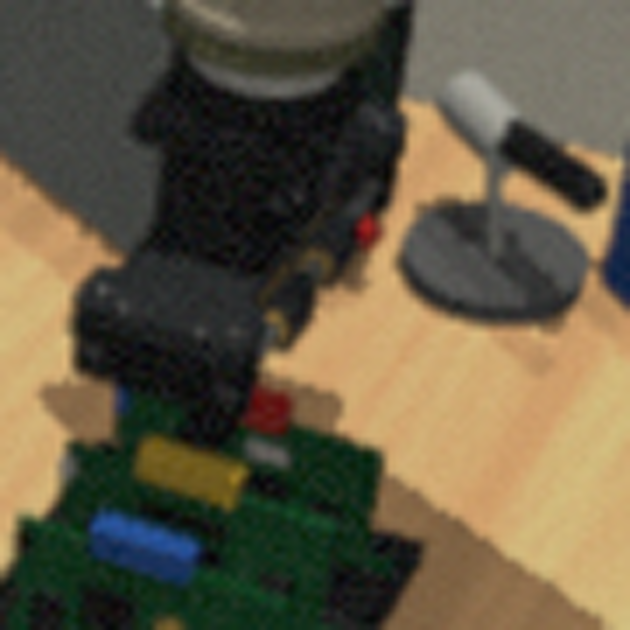

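```bash
python3 -m crank '[[-1,[0,0,-5],0],[-1,[0,0,-15],0],[-1,[0,0,-30],0],[-1,[0,0,-48],0],[-1,[0,0,-70],0],[-1,[0,0,-95],0],[-1,[0,0,-120],0],[-1,[0,0,-130],0],[-1,[0,0,-130],0],[-1,[0,0,-130],0]]' 15
python3 - <<'E'
from h import *
from bench import r
c=r.camera("side"); crop(c,300,50,400,160,6,"pics/i.png"); np.savez("i_side.npz",**c)
print(r.read_state()["ft_force"]); togo(r.read_state(),(595+10,116,160),0)
E
```

```text
time: 5.67
ee_pos: [0.501, -0.3654, 0.1592]
eef_rot: [1.0, 0.011, 0.0, 0.0]
ft_force: [0.2, 0.9, -2.3]
width: 0.0119
[-0.3019413  -0.68954336 -1.50510823]
shift [ 115.  -478.7   -1.6] yaw 1.25 turn 1.25
```

View pics/i.png

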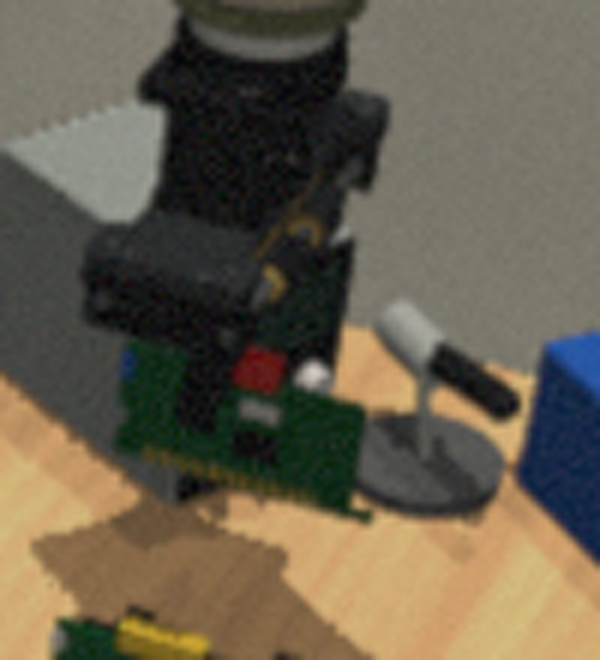

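```bash
cat >> h.py <<'E'
def yplane(c,u,v,y):
    o,d=ray(c,u,v); return o+d*(y-o[1])/d[1]
E
python3 - <<'E'
from h import *
c=np.load("i_side.npz")
for n,(u,v) in dict(nose=(368,515),frontbot=(352,510),tailbot=(118,447),tailtop=(125,342),fronttop=(365,408),barR=(287,372)).items():
    print(n,np.round(yplane(c,300+u/6,50+v/6,-.366)*1e3,1))
E
```

```text
nose [ 417.1 -366.   145.4]
frontbot [ 425.1 -366.   145.4]
tailbot [ 545.6 -366.   139.9]
tailtop [ 547.6 -366.   199.8]
fronttop [ 427.3 -366.   202.4]
barR [ 466.5 -366.   209.3]
```

```bash
python3 -m crank '[[-1,[6,-18,0],0],[-1,[17,-55,0],0],[-1,[29,-94,0],0.2],[-1,[40,-133,0],0.4],[-1,[52,-172,0],0.6],[-1,[64,-211,0],0.8],[-1,[76,-250,0],1],[-1,[88,-289,0],1.2],[-1,[100,-328,0],1.2],[-1,[112,-367,0],1.2],[-1,[124,-406,0],1.2],[-1,[134,-440,0],1.2]]' 15
python3 - <<'E'
from h import *
from bench import r
togo(r.read_state(),(635,116,150),0)
E
```

```text
time: 6.72
ee_pos: [0.6246, 0.0803, 0.1573]
eef_rot: [1.0, 0.001, -0.001, -0.0]
ft_force: [0.3, -0.4, -1.6]
width: 0.0122
shift [ 10.5 -35.7   7.3] yaw 0.13 turn 0.13
```

```bash
python3 -m crank '[[-1,[4,-15,0],0],[-1,[8,-28,2],0],[-1,[10,-34,4],0],[-1,[10,-35.5,7],0],[-1,[10,-35.5,7],0],[-1,[10,-35.5,7],0]]' 15
python3 - <<'E'
from h import *
from bench import r
print(r.read_state()["ee_pos"])
c=r.camera("side"); crop(c,130,100,290,250,4,"pics/j.png"); np.savez("j_side.npz",**c)
c=r.camera("top"); crop(c,50,110,230,250,4,"pics/jt.png"); np.savez("j_top.npz",**c)
E
```

```text
time: 7.22
ee_pos: [0.6352, 0.1107, 0.1518]
eef_rot: [1.0, -0.001, -0.0, 0.001]
ft_force: [-0.5, -0.3, -0.3]
width: 0.0118
[0.63521208 0.11073206 0.15178608]
```

View pics/j.png

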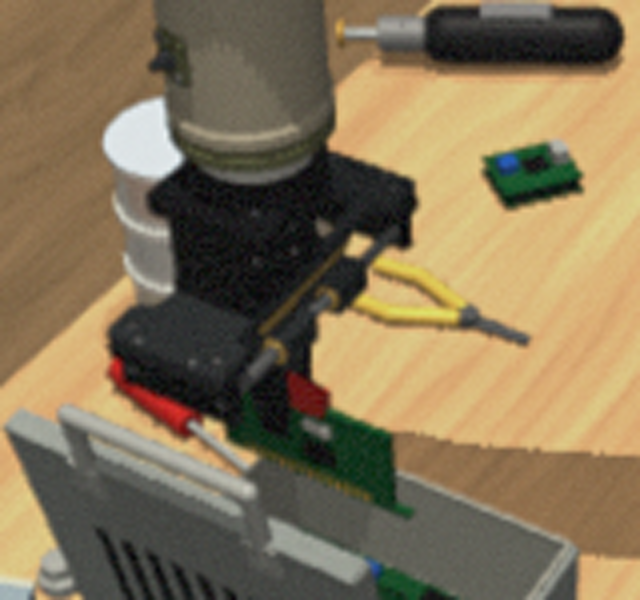

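View pics/jt.png

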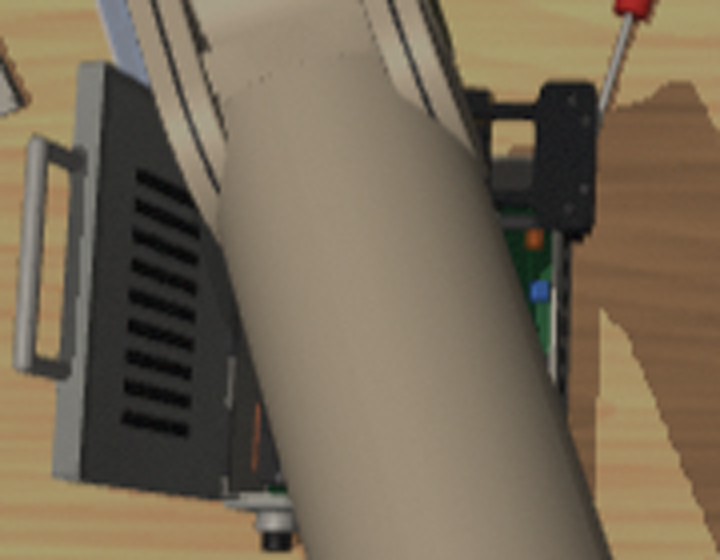

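```bash
python3 -m crank '[[-1,[0,-2,10],0],[-1,[0,-5,25],0],[-1,[0,-5,33],0],[-1,[-1,-5,37],0],[-1,[-3,-5,41],0],[-1,[-6,-5,44],0],[-1,[-9,-5,48],0],[-1,[-12,-5,51],0],[-1,[-15,-5,54],0],[-1,[-18,-5,57],0],[-1,[-22,-5,60],0],[-1,[-22,-5,60],0]]' 12
python3 - <<'E'
from h import *
from bench import r
print(r.read_state()["ee_pos"])
c=r.camera("side"); crop(c,130,110,290,260,4,"pics/k.png"); np.savez("k_side.npz",**c)
E
```

```text
time: 8.32
ee_pos: [0.6124, 0.1176, 0.0915]
eef_rot: [1.0, 0.0, -0.001, 0.0]
ft_force: [0.1, -0.1, -1.3]
width: 0.0118
[0.61242692 0.11761736 0.09149047]
```

View pics/k.png

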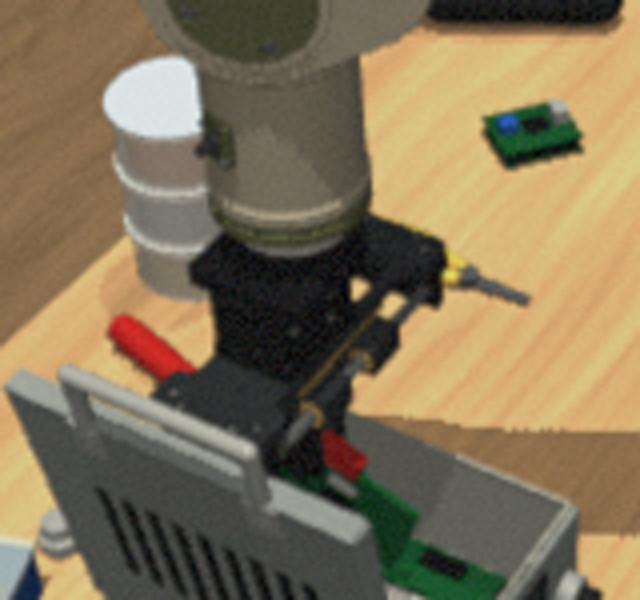

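Run:
```python
from h import *
c=np.load("k_side.npz"); 
im=cv2.convertScaleAbs(c["pixels"][205:265,195:255,::-1],alpha=1.8,beta=10); cv2.imwrite("pics/k2.png",cv2.resize(im,None,fx=10,fy=10,interpolation=cv2.INTER_CUBIC))
a=yplane(c,130+366/4,110+468/4,.1176)*1e3;b=yplane(c,130+417/4,110+517/4,.1176)*1e3
print(a,b,np.degrees(np.arctan2(a[2]-b[2],a[0]-b[0])))
```

```text
[577.15382982 117.6        133.00150082] [543.10795456 117.6        109.20493819] 34.95184804557354
```

View pics/k2.png

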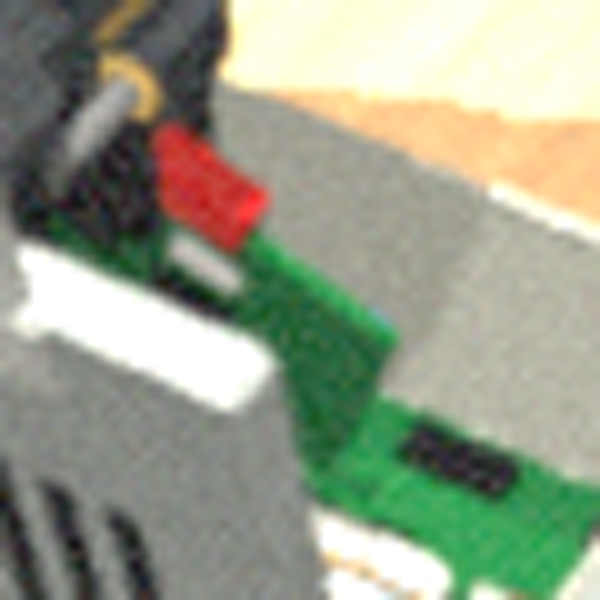

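Run:
```python
from h import *
c=np.load("k_side.npz"); P=lambda u,v:(yplane(c,195+u/10,205+v/10,.1176)*1e3)[[0,2]]
a,b,e=P(258,240),P(396,338),P(318,500); g,h=P(165,128),P(268,195)
for p,q in((a,b),(g,h)): print(p,q,np.degrees(np.arctan2(*(p-q)[::-1])))
print(b,e,np.degrees(np.arctan2(e[0]-b[0],b[1]-e[1])),np.hypot(*(b-e)))
```

```text
[579.59650681 124.83695756] [542.06413237 111.36732127] 19.74207124747172
[603.82069424 150.14478537] [575.7737134  142.21616126] 15.785110763094105
[542.06413237 111.36732127] [567.38861413  37.48008566] 18.918895589619627 78.10667681922382
```

```bash
python3 -m crank '[[-1,[0,1,2],0],[-1,[0,2,4],0],[-1,[0,2,5],0],[-1,[0,2,5],0]]' 12
python3 - <<'E'
from h import *
from bench import r
print(r.read_state()["ee_pos"])
c=r.camera("side"); np.savez("k_side.npz",**c)
im=cv2.convertScaleAbs(c["pixels"][205:265,195:255,::-1],alpha=1.8,beta=10); cv2.imwrite("pics/k3.png",cv2.resize(im,None,fx=10,fy=10,interpolation=cv2.INTER_CUBIC))
E
```

```text
time: 8.7
ee_pos: [0.6133, 0.1156, 0.087]
eef_rot: [1.0, 0.0, -0.0, 0.0]
ft_force: [-0.1, -0.1, -0.7]
width: 0.012
[0.61333645 0.11557282 0.08701017]
```

View pics/k3.png

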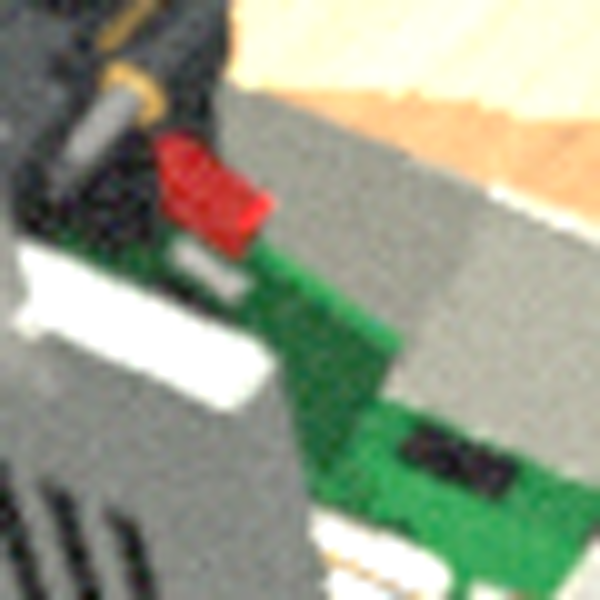

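Run:
```python
from h import *
c=np.load("k_side.npz"); P=lambda u,v:(yplane(c,195+u/10,205+v/10,.1156)*1e3)[[0,2]]
a,b=P(262,245),P(401,343); g,h=P(165,135),P(272,203)
p=np.array([609.3,135.3])
for q in(b,):
    d=q-p; print(q,d, np.degrees(np.arctan2(-d[1],-d[0])-np.arctan2(4,71)), np.hypot(*d),np.hypot(4,71))
for p,q in((a,b),(g,h)): print(p,q,np.degrees(np.arctan2(*(p-q)[::-1])))
```

```text
[542.06302593 107.65130457] [-67.23697407 -27.64869543] 19.128563036184264 72.69980082855702 71.11258679024411
[580.00566088 121.00631029] [542.06302593 107.65130457] 19.390991240792815
[605.54627328 145.11188061] [576.24325179 137.4106107 ] 14.725180561275796
```

```bash
python3 -m crank '[[-1,[0,0,-8],0],[-1,[2,0,-22],0],[-1,[9,0,-28],0],[-1,[10,0,-22],0],[-1,[10,0,-18],0],[-1,[9,0,-15],0],[-1,[8.5,0,-12],0],[-1,[8,0,-10],0],[-1,[8,0,-10],0]]' 12
python3 - <<'E'
from h import *
from bench import r
st=r.read_state();print(st["ee_pos"],st["ft_force"])
c=r.camera("side"); np.savez("k_side.npz",**c)
im=cv2.convertScaleAbs(c["pixels"][200:260,190:250,::-1],alpha=1.8,beta=10); cv2.imwrite("pics/k4.png",cv2.resize(im,None,fx=10,fy=10,interpolation=cv2.INTER_CUBIC))
E
```

```text
time: 9.5
ee_pos: [0.6207, 0.1158, 0.0967]
eef_rot: [1.0, 0.001, -0.001, 0.0]
ft_force: [-0.1, 0.3, -1.5]
width: 0.0121
[0.62073253 0.11579752 0.09666399] [-0.1453867   0.27659256 -1.45647529]
```

View pics/k4.png

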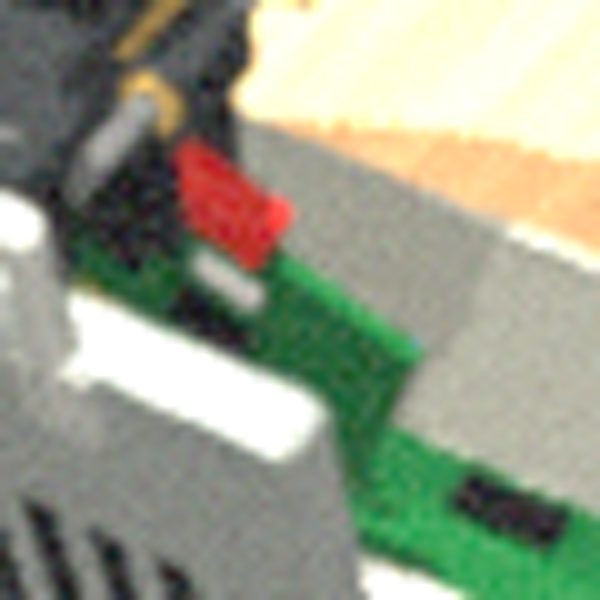

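```bash
cat > ang.py <<'E'
from h import *
import sys
# u,v of front-top corner px, T
def ang(c,u,v,T):
    q=(yplane(c,u,v,T[1]/1e3)*1e3)[[0,2]]; p=np.array([T[0]-4,T[2]+48.3]); d=q-p
    print("corner",q.round(1),"ang",np.degrees(np.arctan2(-d[1],-d[0])-np.arctan2(4,71)).round(1),"r",np.hypot(*d).round(1),"exp 71.1")
E
python3 - <<'E'
from ang import *
c=np.load("k_side.npz"); ang(c,190+42.2,200+35.5,(620.7,115.8,96.7))
P=lambda u,v:(yplane(c,190+u/10,200+v/10,.1158)*1e3)[[0,2]]
a,b=P(283,262),P(422,355);print(a,b,np.degrees(np.arctan2(*(a-b)[::-1])))
E
```

```text
corner [549.6 117. ] ang 19.4 r 72.8 exp 71.1
[587.52321985 128.54848227] [549.55332801 116.9718547 ] 16.955921957708323
```

```bash
python3 -m crank '[[-1,[0,0,2],0],[-1,[0,0,4],0],[-1,[0,0,6],0],[-1,[0,0,6],0]]' 12
python3 - <<'E'
from h import *
from bench import r
st=r.read_state();print(st["ee_pos"],st["ft_force"])
c=r.camera("side"); np.savez("k_side.npz",**c)
im=cv2.convertScaleAbs(c["pixels"][200:260,190:250,::-1],alpha=1.8,beta=10); cv2.imwrite("pics/k5.png",cv2.resize(im,None,fx=10,fy=10,interpolation=cv2.INTER_CUBIC))
E
```

```text
time: 9.88
ee_pos: [0.6197, 0.1161, 0.0913]
eef_rot: [1.0, 0.001, -0.002, 0.0]
ft_force: [-9.8, -0.2, 6.1]
width: 0.0118
[0.61974718 0.11610587 0.09130421] [-9.77529258 -0.15296976  6.05613921]
```

View pics/k5.png

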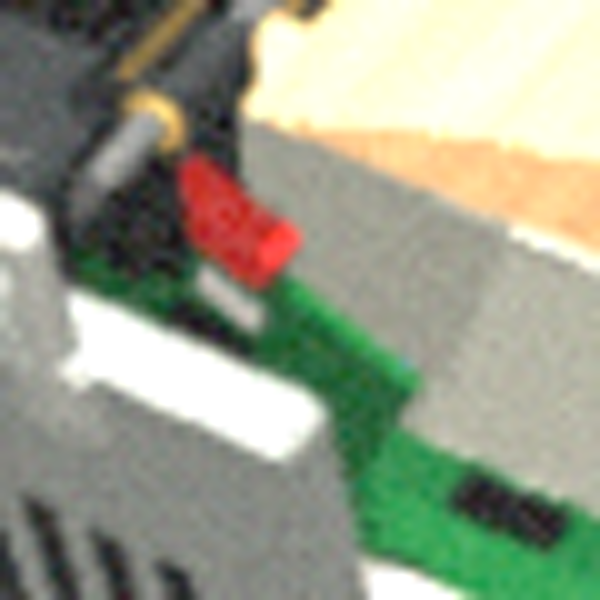

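Run:
```python
from ang import *
c=np.load("k_side.npz"); ang(c,190+42.0,200+38.2,(619.7,116.1,91.3))
P=lambda u,v:(yplane(c,190+u/10,200+v/10,.1161)*1e3)[[0,2]]
a,b=P(289,280),P(420,382);print(a,b,np.degrees(np.arctan2(*(a-b)[::-1])))
```

```text
corner [550.3 107.4] ang 23.0 r 72.9 exp 71.1
[585.97589254 123.45849335] [550.31991583 107.39278551] 24.255158118780557
```

```bash
python3 -m crank '[[-1,[-4,0,-3],0],[-1,[-12,0,-8],0],[-1,[-25,0,-8],0],[-1,[-37,0,-4],0],[-1,[-42,0,3],0],[-1,[-42,0.4,15],0],[-1,[-42,0.4,24],0],[-1,[-42,0.4,28],0],[-1,[-42,0.4,28],0],[-1,[-42,0.4,28],0]]' 15
python3 - <<'E'
from h import *
from bench import r
st=r.read_state();print(st["ee_pos"],st["ft_force"])
c=r.camera("side"); np.savez("l_side.npz",**c)
im=cv2.convertScaleAbs(c["pixels"][205:285,190:270,::-1],alpha=1.7,beta=10); cv2.imwrite("pics/l.png",cv2.resize(im,None,fx=8,fy=8,interpolation=cv2.INTER_CUBIC))
c=r.camera("top"); np.savez("l_top.npz",**c); crop(c,100,110,220,260,4,"pics/lt.png")
E
```

```text
time: 10.77
ee_pos: [0.5795, 0.1154, 0.0629]
eef_rot: [1.0, 0.0, -0.0, -0.0]
ft_force: [-0.7, -0.4, -0.6]
width: 0.0118
[0.57953375 0.11536198 0.06292857] [-0.66505712 -0.41395923 -0.56266766]
```

View pics/l.png

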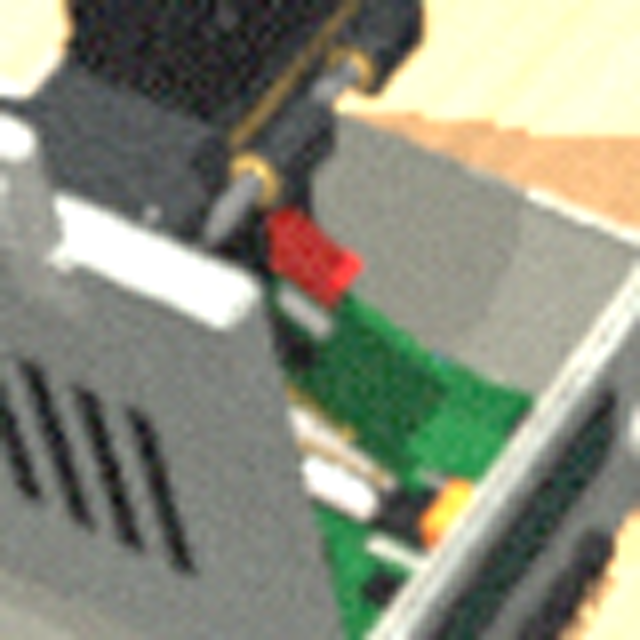

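View pics/lt.png

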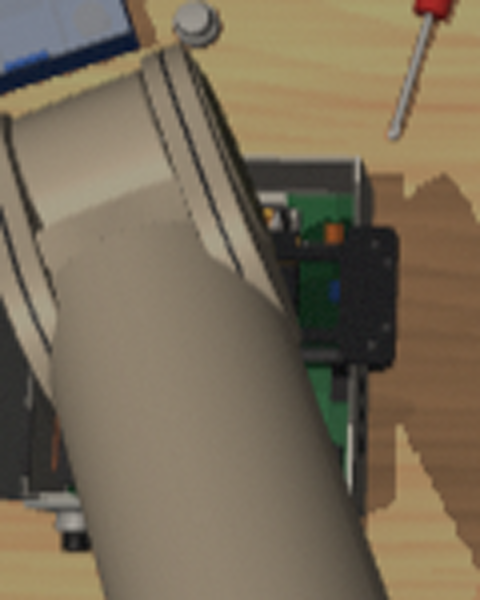

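Run:
```python
from h import *
c=np.load("l_side.npz"); o=(222,240);k=14
im=cv2.convertScaleAbs(c["pixels"][o[1]:o[1]+42,o[0]:o[0]+40,::-1],alpha=1.7,beta=10);im=cv2.resize(im,None,fx=k,fy=k,interpolation=cv2.INTER_CUBIC)
def pt(p,col): 
    u,v=proj(c,np.array(p)/1e3); cv2.circle(im,(int((u-o[0]+.5)*k),int((v-o[1]+.5)*k)),3,col,-1)
for x in range(495,545,5): pt((x,115.5,21),(0,0,255))   # slot plane at keeper top
T=(579.5,115.4,62.9); pt((T[0]-52.2,T[1],T[2]-41.4),(255,0,0))
# front edge
th=np.radians(23.5)
for z in range(0,63,10):
    a=np.array([-71,-66+z]); pt((T[0]-4+a[0]*np.cos(th)-a[1]*np.sin(th),T[1],T[2]+48.3+a[0]*np.sin(th)+a[1]*np.cos(th)),(255,0,255))
cv2.imwrite("pics/l2.png",im)
```

```text
(no output)
```

View pics/l2.png

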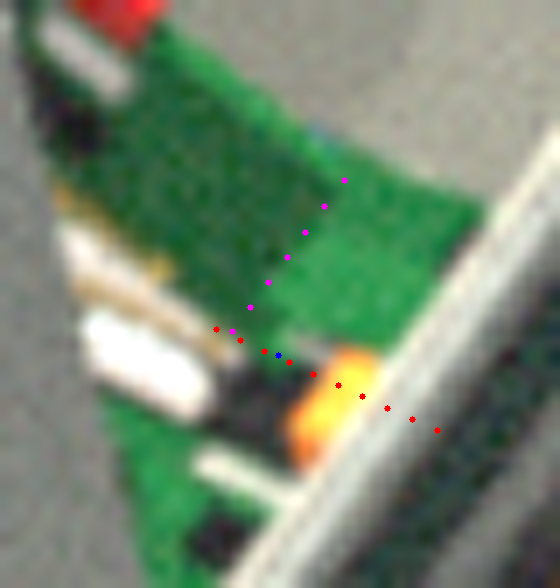

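Run:
```python
from h import *
t=np.load("top0.npz"); s=np.load("side0.npz"); l=np.load("l_side.npz")
for n,c,b in(("top",t,(155,150,180,235)),("side",s,(225,250,260,285)),("sideL",l,(225,250,260,285))):
    h=cv2.cvtColor(c["pixels"],cv2.COLOR_RGB2HSV); m=((h[...,0]>8)&(h[...,0]<24)&(h[...,1]>150)&(h[...,2]>80)).astype(np.uint8)
    mm=np.zeros_like(m); mm[b[1]:b[3],b[0]:b[2]]=m[b[1]:b[3],b[0]:b[2]]
    k,lb,st,ce=cv2.connectedComponentsWithStats(mm)
    for i in range(1,k):
        if st[i,4]>8: print(n,st[i],ce[i].round(2), np.round(plane(c,*ce[i],.021)*1e3,1) if n=="top" else "")
for n,c,o in(("s",s,(215,235)),("t",t,(150,150))):
    k=9 if n=="s" else 8
    w=(50,55) if n=="s" else (40,70)
    im=cv2.convertScaleAbs(c["pixels"][o[1]:o[1]+w[1],o[0]:o[0]+w[0],::-1],alpha=1.6,beta=10)
    cv2.imwrite(f"pics/m_{n}.png",cv2.resize(im,None,fx=k,fy=k,interpolation=cv2.INTER_CUBIC))
```

```text
top [163 162   5   9  27] [165.22 165.  ] [654.3 120.5  21. ]
top [161 220   8   7  52] [164.63 223.1 ] [507.5 116.6  21. ]
side [243 265   6   8  23] [245.22 268.17] 
sideL [242 265   7   8  24] [245.   268.46]
```

View pics/m_s.png

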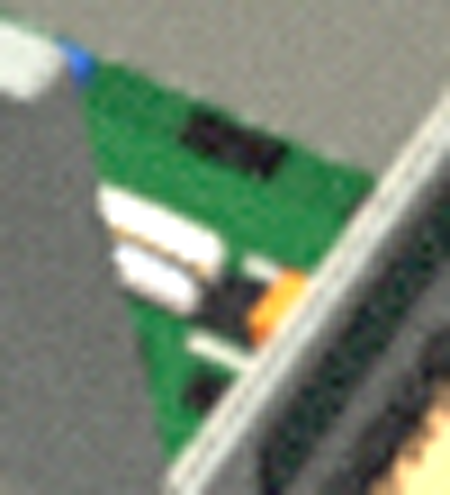

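View pics/m_t.png

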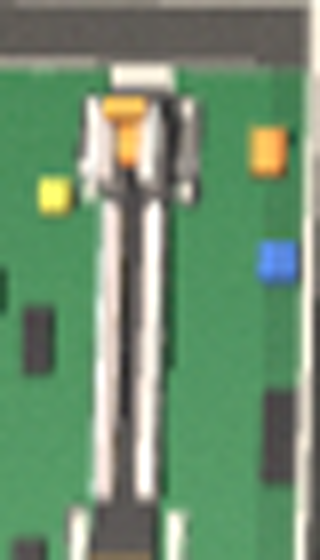

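Run:
```python
from h import *
t=np.load("top0.npz")
for u,v,z in((165.5,199.5,.023),(166.06,180.75,.023),(164.9,218.6,.021),(164.63,223.1,.021)): print(np.round(plane(t,u,v,z)*1e3,1))
# sensitivity / yellow chk
for u,v in ((364.94,230.31),(342.05,230),(318.84,232.38)): print(np.round(plane(t,u,v,.086)*1e3,1))
# connector profile per row, find the dark slot between white rails
im=t["pixels"].astype(float).mean(2)
for v in range(178,211,3):
    row=im[v-1:v+2,158:174].mean(0); w=np.clip(row-110,0,None)
    print(v,row.astype(int), "y(centroid of white)",np.round(plane(t,158+(w*np.arange(16)).sum()/w.sum(),v,.023)[1]*1e3,1))
```

```text
[566.3 116.4  23. ]
[613.7 116.7  23. ]
[518.7 116.4  21. ]
[507.5 116.7  21. ]
[ 492.  -364.6   86. ]
[ 492.  -310.4   86. ]
[ 485.6 -255.5   86. ]
178 [ 59  60  60  62  88 138 126  55  43  59 145 155  69  35  60  60] y(centroid of white) 115.3
181 [ 60  60  60  65 102 139 127  51  44  59 145 152  60  35  60  61] y(centroid of white) 115.3
184 [ 62  60  61  66 112 134 125  35  45  74 144 144  55  35  61  60] y(centroid of white) 115.2
187 [ 62  62  62  71 127 129 125  30  47  75 144 142  48  34  62  62] y(centroid of white) 116.1
190 [ 62  62  62  70 134 129 109  30  48  79 144 128  50  34  63  62] y(centroid of white) 116.8
193 [ 62  62  61  67 129 128 111  31  51  98 147 121  47  35  63  62] y(centroid of white) 116.5
196 [ 63  62  63  72 153 128 107  24  52 103 147 115  42  51  62  63] y(centroid of white) 118.7
199 [ 63  64  63  70 148 128  93  26  56 122 149  96  50  62  64  63] y(centroid of white) 117.8
202 [ 64  63  64  83 147 127  80  39  56 122 151  88  48  64  64  64] y(centroid of white) 117.3
205 [ 64  65  66  91 142 127  58  48  61 134 152  73  45  64  64  64] y(centroid of white) 116.1
208 [ 65  65  68  93 139 127  64  49  62 145 155  75  39  64  65  65] y(centroid of white) 115.1
```

```bash
python3 -m crank '[[-1,[-1,-0.9,0],0],[-1,[-2,-0.9,3],0],[-1,[-2,-0.9,6],0],[-1,[-2,-0.9,8],0],[-1,[-2,-0.9,8],0]]' 15
```

```text
time: 11.28
ee_pos: [0.577, 0.1162, 0.0548]
eef_rot: [1.0, 0.0, -0.0, 0.0]
ft_force: [-0.4, 0.8, -0.0]
width: 0.0114
```

```bash
python3 -m crank '[[-1,[0,0,1],0],[-1,[0,0,2],0],[-1,[0,0,3],0],[-1,[0,0,3],0]]' 15
python3 - <<'E'
from h import *
from bench import r
c=r.camera("side"); np.savez("l_side.npz",**c); o=(222,240);k=14
im=cv2.convertScaleAbs(c["pixels"][o[1]:o[1]+42,o[0]:o[0]+40,::-1],alpha=1.7,beta=10);im=cv2.resize(im,None,fx=k,fy=k,interpolation=cv2.INTER_CUBIC)
cv2.imwrite("pics/l3.png",im)
E
```

```text
time: 11.62
ee_pos: [0.5783, 0.1164, 0.0531]
eef_rot: [1.0, 0.0, 0.001, -0.0]
ft_force: [2.5, -0.3, 4.1]
width: 0.0118
```

View pics/l3.png

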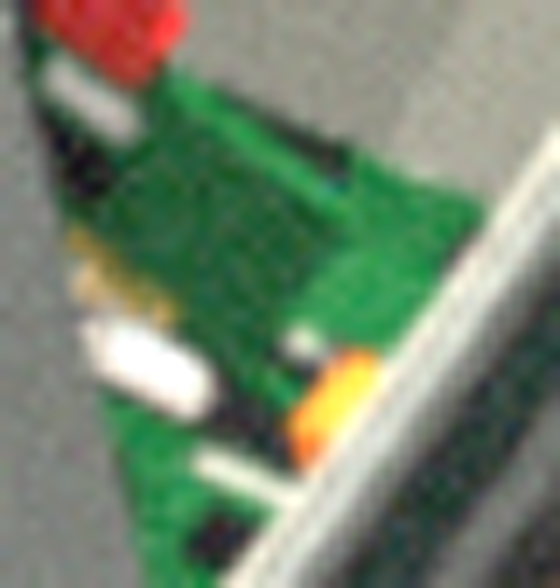

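```bash
python3 -m crank '[[-1,[0,0,-1],0],[-1,[-2,0,-1.5],0],[-1,[-4,0,-1.5],0],[-1,[-6,0,-1.5],0],[-1,[-8,0,-1.5],0],[-1,[-10,0,-1.5],0],[-1,[-10,0,-1.5],0]]' 15
```

```text
time: 12.25
ee_pos: [0.567, 0.1163, 0.0539]
eef_rot: [1.0, 0.001, -0.0, 0.0]
ft_force: [0.9, 0.9, -1.1]
width: 0.0119
```

```bash
python3 -m crank '[[-1,[-1.5,0,0],0],[-1,[-3,0,0],0],[-1,[-4,0,0],0],[-1,[-4,0,0],0]]' 15; python3 -m crank '[[-1,[-1.5,0,0],0],[-1,[-3,0,0],0],[-1,[-3,0,0],0]]' 15
```

```text
time: 12.58
ee_pos: [0.5644, 0.1163, 0.0548]
eef_rot: [1.0, 0.0, 0.001, -0.0]
ft_force: [4.2, -0.6, 3.4]
width: 0.0118
time: 12.83
ee_pos: [0.5623, 0.1165, 0.0555]
eef_rot: [1.0, 0.0, 0.002, -0.0]
ft_force: [5.5, -1.2, 7.0]
width: 0.0118
```

Run:
```python
from h import *
from bench import r
c=r.camera("side"); np.savez("l_side.npz",**c); o=(222,240);k=14
st=r.read_state();T=st["ee_pos"]*1e3
im=cv2.convertScaleAbs(c["pixels"][o[1]:o[1]+42,o[0]:o[0]+40,::-1],alpha=1.7,beta=10);im=cv2.resize(im,None,fx=k,fy=k,interpolation=cv2.INTER_CUBIC)
cv2.imwrite("pics/l4.png",im)
c=r.camera("top"); np.savez("l_top.npz",**c); im=cv2.convertScaleAbs(c["pixels"][150:250,140:220,::-1],alpha=1.6,beta=10); cv2.imwrite("pics/l4t.png",cv2.resize(im,None,fx=6,fy=6,interpolation=cv2.INTER_CUBIC))
```

```text
(no output)
```

View pics/l4.png

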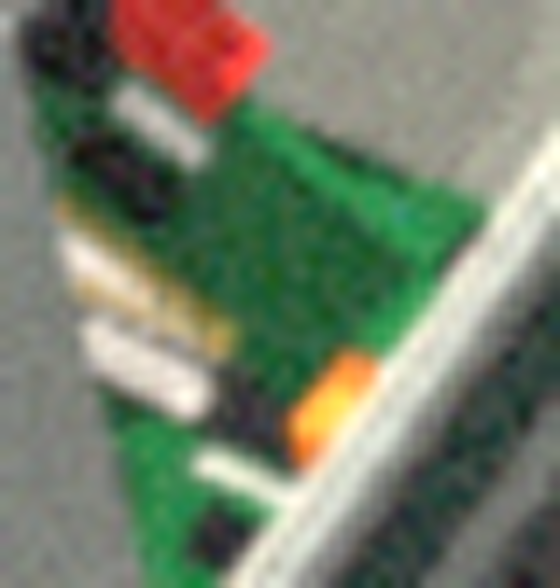

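View pics/l4t.png

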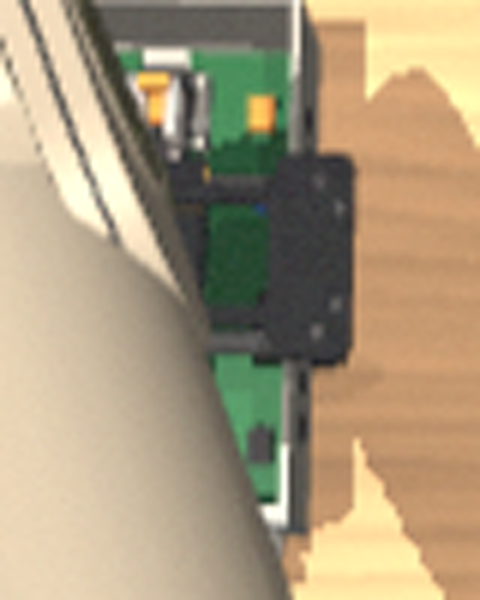

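```bash
python3 -m crank '[[-1,[4,0,0],0],[-1,[7,0,2],0],[-1,[10,0,4],0],[-1,[13,0,6],0],[-1,[16,0,8],0],[-1,[19,0,10],0],[-1,[21,0,12],0],[-1,[23,0,13.5],0],[-1,[23,0,13.5],0]]' 8
python3 - <<'E'
from h import *
from bench import r
c=r.camera("side"); o=(200,215)
im=cv2.convertScaleAbs(c["pixels"][o[1]:o[1]+65,o[0]:o[0]+65,::-1],alpha=1.7,beta=10);im=cv2.resize(im,None,fx=10,fy=10,interpolation=cv2.INTER_CUBIC)
cv2.imwrite("pics/n.png",im)
E
```

```text
time: 13.68
ee_pos: [0.5833, 0.1162, 0.0398]
eef_rot: [1.0, 0.0, -0.0, 0.0]
ft_force: [3.2, -0.6, 2.0]
width: 0.0122
```

View pics/n.png

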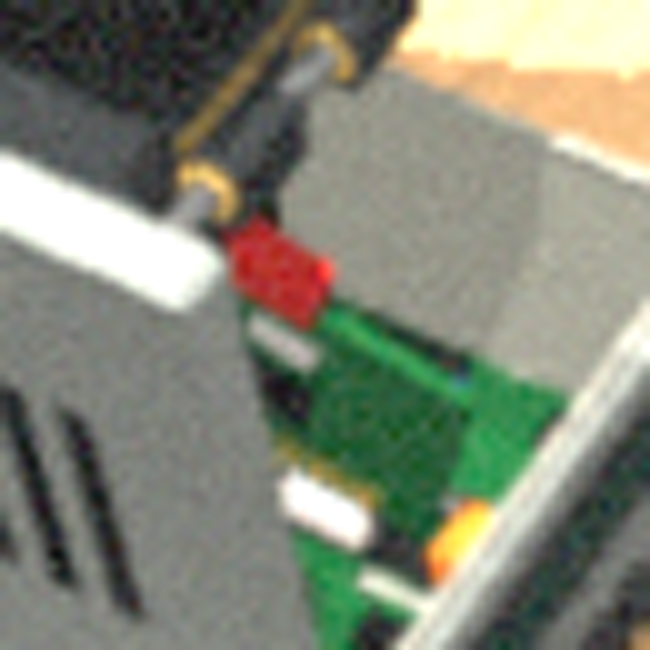

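```bash
python3 -m crank '[[-1,[1.5,0,1.5],0],[-1,[3.5,0,3],0],[-1,[5,0,5],0],[-1,[7,0,6.5],0],[-1,[8.5,0,8],0],[-1,[10,0,10],0],[-1,[10,0,10],0]]' 8
```

```text
time: 14.32
ee_pos: [0.5932, 0.1162, 0.0296]
eef_rot: [1.0, 0.0, -0.0, 0.0]
ft_force: [1.0, 0.4, -2.3]
width: 0.0123
```

```bash
python3 -m crank '[[-1,[0.5,0,1],0],[-1,[1,0,2],0],[-1,[1.5,0,3],0],[-1,[2,0,4],0],[-1,[2,0,4],0]]' 15
python3 - <<'E'
from h import *
from bench import r
c=r.camera("side"); o=(200,215); np.savez("n_side.npz",**c)
im=cv2.convertScaleAbs(c["pixels"][o[1]:o[1]+65,o[0]:o[0]+65,::-1],alpha=1.7,beta=10);im=cv2.resize(im,None,fx=10,fy=10,interpolation=cv2.INTER_CUBIC)
cv2.imwrite("pics/n2.png",im)
c=r.camera("top"); np.savez("l_top.npz",**c); im=cv2.convertScaleAbs(c["pixels"][150:250,140:220,::-1],alpha=1.6,beta=10); cv2.imwrite("pics/n2t.png",cv2.resize(im,None,fx=6,fy=6,interpolation=cv2.INTER_CUBIC))
E
```

```text
time: 14.73
ee_pos: [0.5959, 0.1163, 0.0264]
eef_rot: [1.0, 0.0, 0.0, -0.0]
ft_force: [1.9, 0.3, -0.1]
width: 0.0123
```

View pics/n2.png

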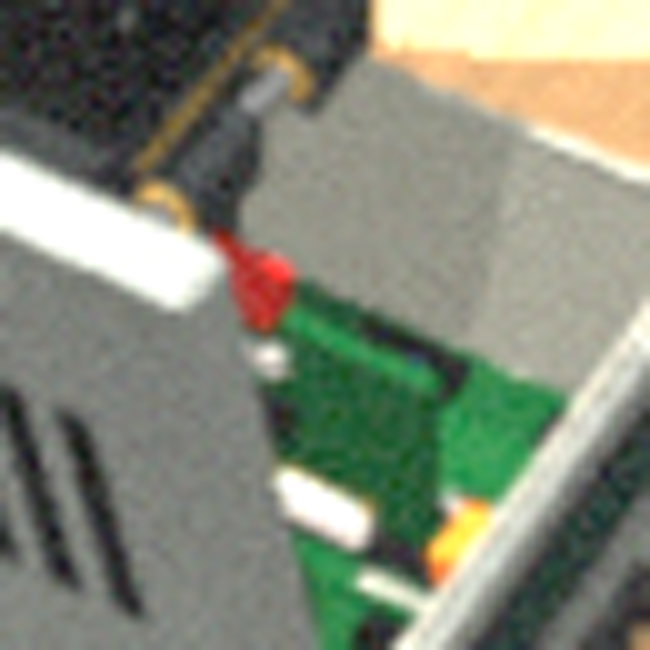

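View pics/n2t.png

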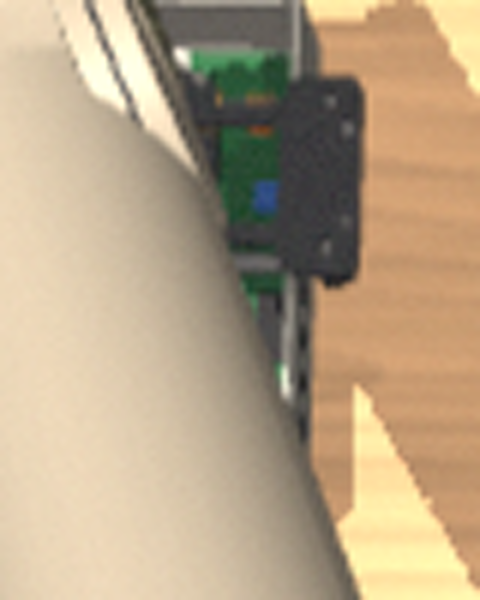

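Run:
```python
from ang import *
c=np.load("n_side.npz")
P=lambda u,v:(yplane(c,200+u/10-.5,215+v/10-.5,.1163)*1e3)[[0,2]].round(1)
print("fronttop",P(438,385),"bar nose-end top",P(295,258),"bar bottom/edge",P(268,328), "front bottom",P(425,525))
for q in((521.5,116.3,72),(521.5,116.3,10),(573.5-9,116.3,84),(564.5,116.3,72)):
    u,v=proj(c,np.array(q)/1e3); print(q,(u-200+.5)*10,(v-215+.5)*10)
```

```text
fronttop [520.1  71.8] bar nose-end top [559.1  95.2] bar bottom/edge [568.3  64.6] front bottom [525.1  15.6]
(521.5, 116.3, 72) 432.81654792735907 382.1794300596011
(521.5, 116.3, 10) 438.0073209317669 545.1150034860757
(564.5, 116.3, 84) 277.7469036098577 280.7447319683911
(564.5, 116.3, 72) 279.8565151616586 313.69322224227403
```

```bash
python3 -m crank '[[-1,[0,0,1.5],0],[-1,[0.5,0,3],0],[-1,[0.5,0,4],0],[-1,[0.5,0,4],0]]' 15
```

```text
time: 15.17
ee_pos: [0.598, 0.1164, 0.0236]
eef_rot: [1.0, 0.0, 0.002, -0.0]
ft_force: [5.9, 0.3, 6.5]
width: 0.0116
```

Run:
```python
from h import *
from bench import r
print(r.read_state()["ft_force"])
c=r.camera("side"); o=(200,215); np.savez("n_side.npz",**c)
im=cv2.convertScaleAbs(c["pixels"][o[1]:o[1]+65,o[0]:o[0]+65,::-1],alpha=1.7,beta=10);im=cv2.resize(im,None,fx=10,fy=10,interpolation=cv2.INTER_CUBIC)
cv2.imwrite("pics/n3.png",im)
```

```text
[5.87771145 0.29223704 6.51126155]
```

View pics/n3.png

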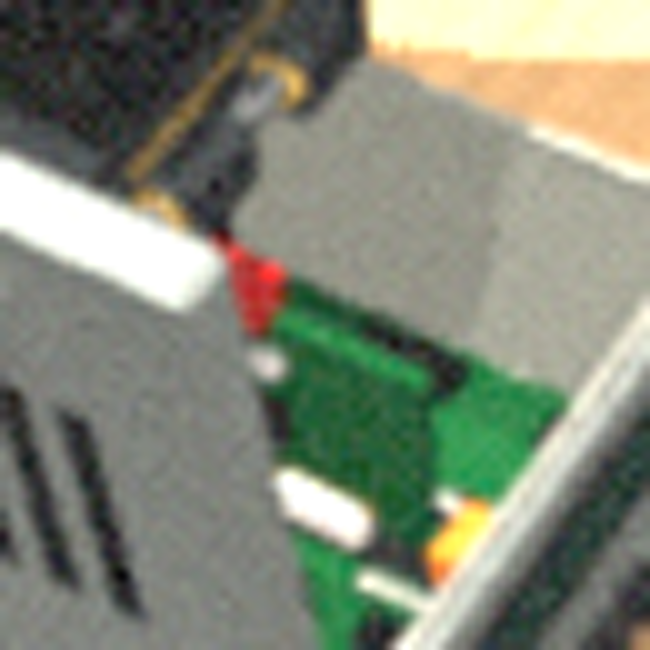

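```bash
python3 -m crank '[[-1,[1,0,1],0],[-1,[1.5,0,2],0],[-1,[1.5,0,3],0],[-1,[1.5,0,3],0]]' 20
```

```text
time: 15.55
ee_pos: [0.5988, 0.1171, 0.0225]
eef_rot: [1.0, 0.001, 0.002, -0.0]
ft_force: [-6.4, -1.0, 25.6]
width: 0.0116
```

Run:
```python
from h import *
from bench import r
c=r.camera("side"); o=(200,215); k=10
im=cv2.convertScaleAbs(c["pixels"][o[1]:o[1]+65,o[0]:o[0]+65,::-1],alpha=1.7,beta=10);im=cv2.resize(im,None,fx=k,fy=k,interpolation=cv2.INTER_CUBIC)
for x in(565,575,585): # predicted home edges
    pass
n=np.array([512,116.3,13.])
for th,col in((0,(0,0,255)),(4,(255,0,0))):
    a=np.radians(th)
    for p in((9,59),(30,59),(50,59),(52,71),(60,71),(70,71),(9,40),(9,20)):
        q=n+[p[0]*np.cos(a)-p[1]*np.sin(a),2.5,p[0]*np.sin(a)+p[1]*np.cos(a)]
        u,v=proj(c,q/1e3); cv2.circle(im,(int((u-o[0]+.5)*k),int((v-o[1]+.5)*k)),2,col,-1)
cv2.imwrite("pics/n4.png",im)
```

```text
(no output)
```

View pics/n4.png

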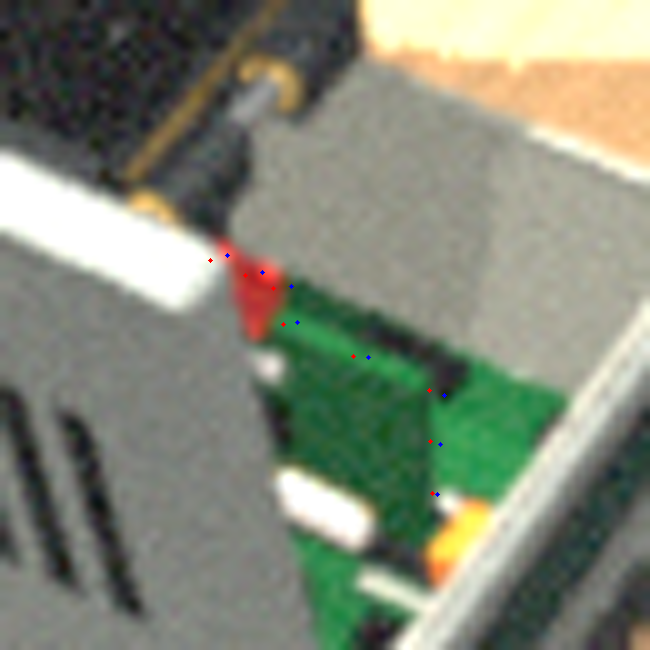

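```bash
python3 -m crank '[[-1,[0,0,-2],0],[-0.4,[0,0,-3],0],[-0.3,[0,0,-3],0],[-0.3,[0,0,-3],0],[-0.3,[0,0,-3],0],[-0.3,[0,0,-15],0],[-0.3,[0,0,-40],0],[-0.3,[0,0,-75],0],[-0.3,[0,30,-95],0],[-0.3,[0,65,-95],0],[-0.3,[0,100,-95],0],[-0.3,[0,130,-95],0]]' 20
```

```text
time: 16.6
ee_pos: [0.5976, -0.0162, 0.1158]
eef_rot: [1.0, 0.0, 0.001, 0.0]
ft_force: [-0.5, -0.5, -0.2]
width: 0.0305
```

Run:
```python
from h import *
from bench import r
print(r.read_state()["ft_force"])
c=r.camera("top"); np.savez("p_top.npz",**c); im=cv2.convertScaleAbs(c["pixels"][145:245,110:210,::-1],alpha=1.6,beta=10); cv2.imwrite("pics/pt.png",cv2.resize(im,None,fx=6,fy=6,interpolation=cv2.INTER_CUBIC))
c=r.camera("side"); o=(190,215); np.savez("p_side.npz",**c)
im=cv2.convertScaleAbs(c["pixels"][o[1]:o[1]+65,o[0]:o[0]+75,::-1],alpha=1.7,beta=10);im=cv2.resize(im,None,fx=9,fy=9,interpolation=cv2.INTER_CUBIC)
cv2.imwrite("pics/ps.png",im)
```

```text
[-0.49451199 -0.4715392  -0.19098595]
```

View pics/pt.png

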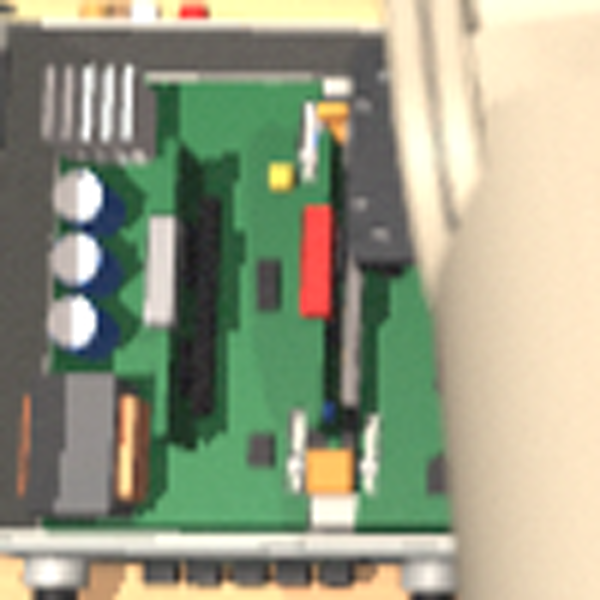

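View pics/ps.png

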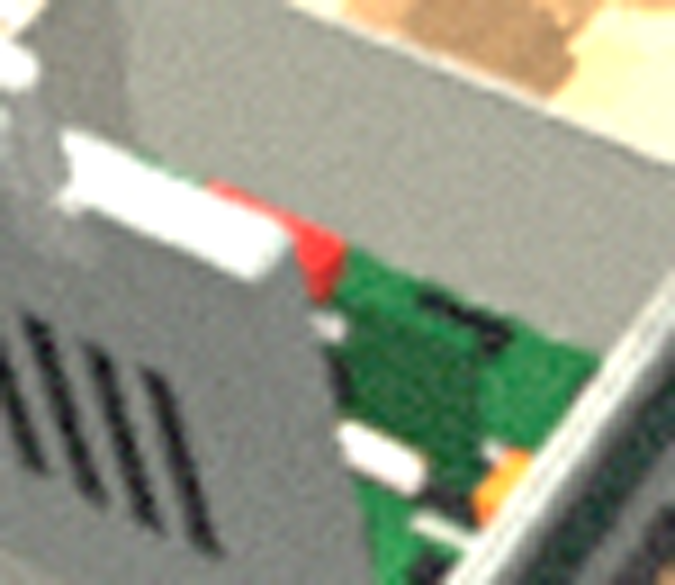

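```bash
python3 -m crank '[[-0.3,[0,20,-10],0],[-0.3,[0,60,-25],0],[-0.3,[0,95,-40],0],[-0.3,[0,110,-45],0],[-0.3,[0,110,-45],0]]' 20
python3 - <<'E'
from h import *
from bench import r
c=r.camera("top"); np.savez("p_top.npz",**c); im=cv2.convertScaleAbs(c["pixels"][150:240,140:190,::-1],alpha=1.6,beta=10); cv2.imwrite("pics/pt2.png",cv2.resize(im,None,fx=8,fy=8,interpolation=cv2.INTER_CUBIC))
P=lambda u,v,z:np.round(plane(c,110+u/6-.5,145+v/6-.5,z)*1e3,1)
h=cv2.cvtColor(c["pixels"],cv2.COLOR_RGB2HSV); m=((h[...,0]<8)|(h[...,0]>172))&(h[...,1]>140)&(h[...,2]>70)
v,u=np.nonzero(m[150:235,140:190]); u=u+140;v=v+150
print("bar",u.mean(),v.mean(),np.round(plane(c,u.mean(),v.mean(),.084)*1e3,1), "x ends",plane(c,u.mean(),v.min()-.5,.084)[0]*1e3,plane(c,u.mean(),v.max()+.5,.084)[0]*1e3)
E
```

```text
time: 17.12
ee_pos: [0.5979, -0.1291, 0.1617]
eef_rot: [1.0, -0.003, 0.001, 0.001]
ft_force: [-0.3, -0.1, 0.1]
width: 0.0307
bar 162.20430107526883 188.18279569892474 [585.6 116.4  84. ] x ends 608.9439470831865 563.2604788517858
```

View pics/pt2.png

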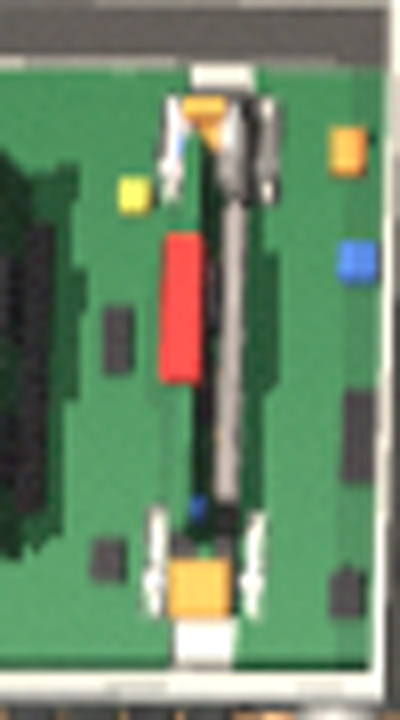

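Run:
```python
from h import *
for f in("top0","p_top"):
    c=np.load(f+".npz"); h=cv2.cvtColor(c["pixels"],cv2.COLOR_RGB2HSV)
    print(f); print(h[159:171,161:170,0]); print((c["pixels"][159:171,161:170,0].astype(int)-c["pixels"][159:171,161:170,2]))
```

```text
top0
[[66 66 60 21 21 21 20 18 19]
 [67 67 61 18 18 17 17 20 19]
 [66 66 65 13 10 10 15 15 13]
 [27 40 20 20 20 20 20 12 23]
 [19 15 20 19 19 19 19 12 24]
 [19 12 17 17 17 17 16 14 25]
 [20 12 10 12 14 16 14 17 20]
 [22 12 13 16 17 18 15 16 25]
 [20 12 11 17 18 18 15 16 26]
 [20 13 13 17 19 19 15 16 19]
 [24 10 12 15 16 16 13 16 19]
 [30 13 12 11 12 13 13 16 15]]
[[ -8  -7   0  19  19  19  18  18  19]
 [ -9 -10  -1  15  15  14  14  15  14]
 [ -5  -6  -4   9   6   6   6   8   7]
 [ 10   8  84  82  82  83  80  30   4]
 [ 14  30 105 106 105 106 102  36   5]
 [ 14  22  83  86  85  87  76  24   6]
 [ 12  13  28  49  87  84  59  16   6]
 [ 11  13  19  45 105  99  63  15   6]
 [  9  13  19  42 108 105  63  15   7]
 [  6  12  19  43 105 100  48  15   8]
 [  5  12  18  41 113 104  43  15   8]
 [  4  14  17  21  71  69  28  13   6]]
p_top
[[ 67  67  60  22  19  21  19  20  19]
 [ 68  68  64  18  18  20  17  18  18]
 [ 66  66  66  15  23  19  19  13  15]
 [ 27  42  20  20  20  20  20  14  20]
 [ 20  14  20  19  19  19  19  12  24]
 [ 18  12  18  16  16  16  16  13  21]
 [ 18  11   9  11  14  16  14  14  20]
 [ 21 126  36  33  19  17  15  15  25]
 [ 25 110  72  65  26  18  15  15  25]
 [ 23 108  74  68  48  19  14  13  20]
 [ 15 111  67  68  67  33  16  13  15]
 [ 23  10  67  67  67  57  21  13  15]]
[[ -9  -9   0  19  19  19  19  20  19]
 [-12 -11  -3  15  15  15  14  15  15]
 [ -6  -6  -5   8   8   8   8   7   8]
 [ 10   8  86  84  85  86  84  31   3]
 [ 15  30 109 110 110 110 106  39   5]
 [ 15  23  85  89  88  88  81  26   7]
 [ 13  14  29  51  91  86  63  17   6]
 [ 10  -4  11  22  77 103  66  16   6]
 [  6 -34 -12  -6  39  92  66  16   6]
 [  4 -44 -19 -12   8  54  47  14   9]
 [  4 -16 -10 -11  -4   9  17  12   8]
 [  4  12 -11 -10  -4   1   7  12   6]]
```

```bash
python3 -m crank '[[-1,[4,-25,0],0],[-1,[10,-65,0],0],[-1,[16,-105,0],0],[-1,[22,-145,5],0],[-1,[28,-185,20],0],[-1,[32,-220,45],0],[-1,[33,-240,70],0],[-1,[33,-245,90],0],[-1,[33,-245.5,102],0],[-1,[33,-245.5,106],0],[-1,[33,-245.5,106],0]]' 30
```

```text
time: 18.08
ee_pos: [0.6298, 0.1213, 0.0528]
eef_rot: [1.0, 0.0, -0.001, 0.0]
ft_force: [-0.7, 0.1, 0.2]
width: -0.0
```

```bash
python3 -m crank '[[-1,[0,2,0],0],[-1,[0,5,0],0],[-1,[0,5,3],0],[-1,[0,5,6],0],[-1,[0,5,8],0],[-1,[0,5,10],0],[-1,[0,5,10],0]]' 30
```

```text
time: 18.67
ee_pos: [0.6301, 0.1168, 0.0429]
eef_rot: [1.0, 0.0, -0.0, 0.0]
ft_force: [0.3, 0.3, 0.3]
width: 0.0009
```

```bash
python3 -m crank '[[-1,[0,0,1.5],0],[-1,[0,0,3],0],[-1,[0,0,4],0],[-1,[0,0,4],0]]' 30
```

```text
time: 19.0
ee_pos: [0.6302, 0.1168, 0.0391]
eef_rot: [1.0, 0.0, -0.0, 0.0]
ft_force: [-0.1, 0.2, 0.3]
width: 0.0009
```

```bash
python3 -m crank '[[-1,[0,0,1.5],0],[-1,[0,0,3],0],[-1,[0,0,4],0],[-1,[0,0,4],0]]' 30
```

```text
time: 19.33
ee_pos: [0.6315, 0.1175, 0.0373]
eef_rot: [1.0, 0.001, 0.001, -0.0]
ft_force: [-2.2, -0.3, 10.7]
width: 0.0002
```

```bash
python3 -m crank '[[-1,[0,0,0.7],0],[-1,[0,0,1.5],0],[-1,[0,0,1.5],0]]' 30
python3 - <<'E'
from h import *
from bench import r
c=r.camera("side"); o=(190,205)
im=cv2.convertScaleAbs(c["pixels"][o[1]:o[1]+75,o[0]:o[0]+75,::-1],alpha=1.7,beta=10);im=cv2.resize(im,None,fx=8,fy=8,interpolation=cv2.INTER_CUBIC)
cv2.imwrite("pics/q.png",im)
E
```

```text
time: 19.58
ee_pos: [0.6318, 0.1181, 0.0371]
eef_rot: [1.0, 0.001, 0.002, -0.001]
ft_force: [-5.5, -0.1, 19.5]
width: 0.0003
```

View pics/q.png

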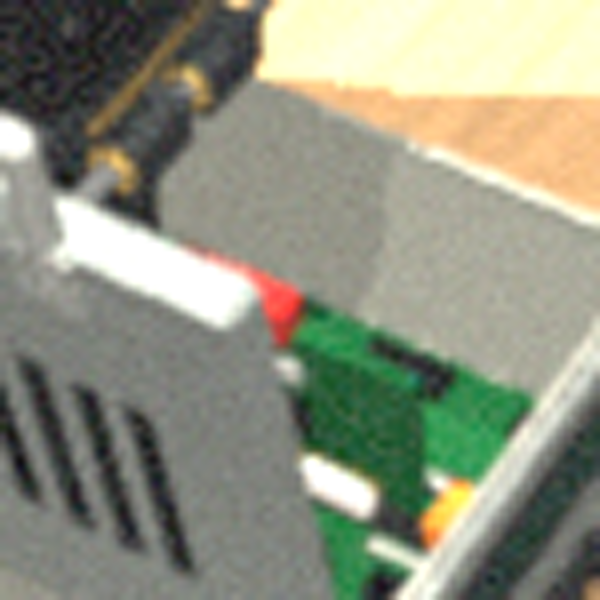

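```bash
python3 -m crank '[[-1,[0,0,-10],0],[-1,[-4,0,-40],0],[-1,[-8,0,-80],0],[-0.6,[-14,0,-120],0],[-0.3,[-20,0,-160],0],[0,[-26,0,-200],0],[0,[-32,-10,-235],0],[0,[-38,-25,-262],0],[0,[-44,-50,-278],0],[0,[-50,-85,-281],0],[0,[-53,-120,-281],0],[0,[-53,-145,-281],0]]' 30
```

```text
time: 20.63
ee_pos: [0.576, 0.2652, 0.3159]
eef_rot: [1.0, 0.002, 0.0, -0.001]
ft_force: [-0.1, 0.3, 0.4]
width: 0.0423
```

```bash
python3 -m crank '[[0,[0,-10,0],0],[0,[0,-13.5,0],0],[0,[0,-13.5,0],0]]' 15
python3 - <<'E'
from h import *
from bench import r
st=r.read_state(); print(st["ee_pos"],st["joint_positions"].round(2))
c=r.camera("side"); crop(c,100,80,260,230,4,"pics/r.png")
c=r.camera("top"); crop(c,10,100,170,240,4,"pics/rt.png")
E
```

```text
time: 20.88
ee_pos: [0.5773, 0.2754, 0.3146]
eef_rot: [1.0, 0.001, -0.0, 0.0]
ft_force: [0.4, -0.1, -0.2]
width: 0.0432
[0.57726247 0.2753676  0.31462525] [-0.16  0.38 -0.51  1.17  0.19  1.64 -2.2 ]
```

View pics/r.png

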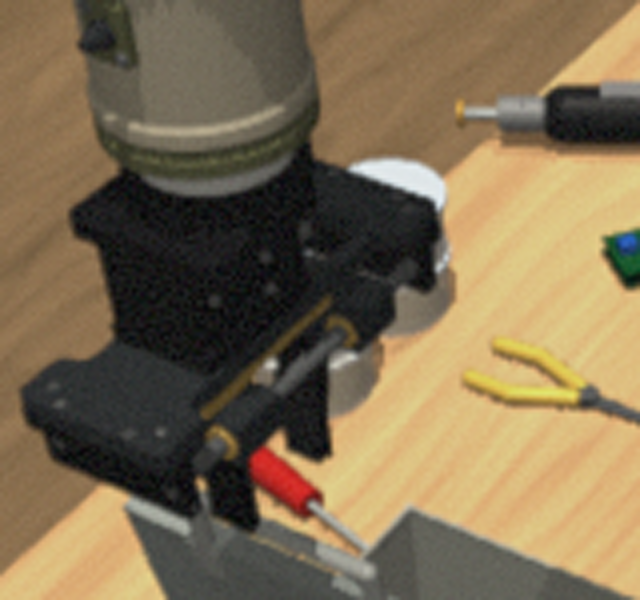

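View pics/rt.png

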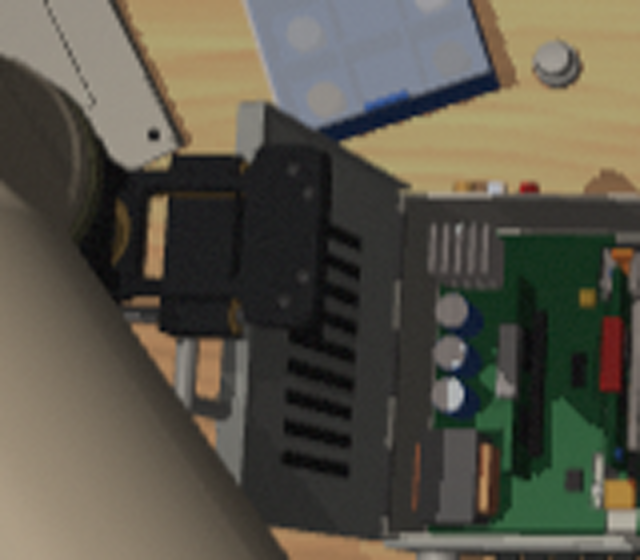

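Run:
```python
from h import *
from bench import r
c=r.camera("side"); np.savez("r_side.npz",**c); T=r.read_state()["ee_pos"]*1e3; print(T)
def q(p): u,v=proj(c,np.array(p)/1e3); return round((u-100)*4),round((v-80)*4)
for s,n in((1,"near"),(-1,"far")):
    for off in(28,34): print(n,off,[q((T[0]-4+dx,T[1]+s*dy,T[2]+off)) for dx in(-9.5,9.5) for dy in(22,37)])
print("bar",q((524,279,323)),q((576,279,323)),q((628,279,323)))
im=cv2.convertScaleAbs(c["pixels"][170:240,125:215,::-1],alpha=2.2,beta=20); cv2.imwrite("pics/r2.png",cv2.resize(im,None,fx=8,fy=8,interpolation=cv2.INTER_CUBIC))
```

```text
[578.03826585 273.3096725  315.03311799]
near 28 [(270, 531), (250, 552), (237, 516), (216, 537)]
near 34 [(269, 521), (248, 542), (235, 506), (214, 527)]
far 28 [(329, 472), (348, 453), (296, 458), (315, 439)]
far 34 [(328, 462), (347, 443), (294, 449), (314, 430)]
bar (370, 571) (278, 531) (190, 492)
```

View pics/r2.png

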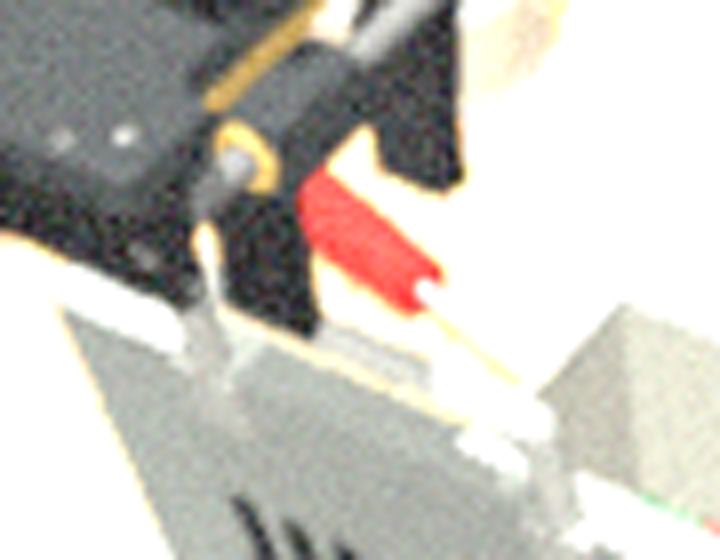

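```bash
python3 -m crank '[[0,[0,-4,0],0],[0,[0,-5.5,4],0],[0,[0,-5.5,12],0],[0,[0,-5.5,22],0],[0,[0,-5.5,32],0],[0,[0,-5.5,40],0],[0,[0,-5.5,43],0],[0,[0,-5.5,43],0]]' 15
python3 - <<'E'
from h import *
from bench import r
c=r.camera("side"); print(r.read_state()["ee_pos"])
im=cv2.convertScaleAbs(c["pixels"][170:240,125:215,::-1],alpha=2.,beta=20); cv2.imwrite("pics/r3.png",cv2.resize(im,None,fx=8,fy=8,interpolation=cv2.INTER_CUBIC))
E
```

```text
time: 21.7
ee_pos: [0.5769, 0.2804, 0.2706]
eef_rot: [1.0, 0.0, -0.001, 0.001]
ft_force: [-0.4, -0.2, 0.2]
width: 0.0438
[0.5771314  0.28058348 0.27150625]
```

View pics/r3.png

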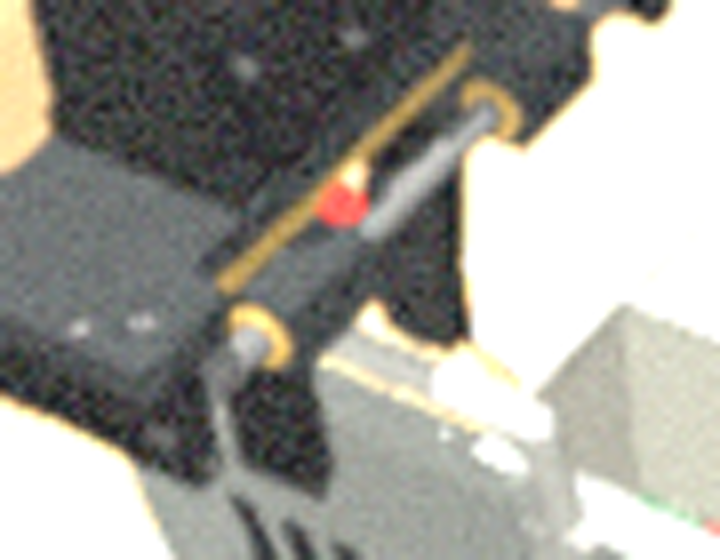

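```bash
python3 -m crank '[[-1,[0,0,0],0],[-1,[0,0,0],0],[-1,[0,0,0],0],[-1,[0,0,0],0],[-1,[0,0,0],0],[-1,[0,0,0],0],[-1,[0,0,0],0]]' 20
```

```text
time: 22.33
ee_pos: [0.5773, 0.2807, 0.272]
eef_rot: [1.0, 0.0, 0.0, 0.0]
ft_force: [-0.4, -2.0, 0.2]
width: 0.0096
```

Run:
```python
import numpy as np
f=lambda p:np.array([239.5-228*np.cos(p)+2*np.sin(p),98+228*np.sin(p)+2*np.cos(p)])
p0=1.743; ph=p0
base=f(p0)
for call in range(4):
    out=[];b=f(ph)
    for i in range(12):
        st=[.02,.045][i>0] if call==0 else .045
        if ph-st<0: st=ph
        ph-=st; d=f(ph)-b; out.append([0,round(-d[0],1),round(-d[1],1)])
    print(round(ph,3),"bar",f(ph).round(1),out)
```

```text
1.228 bar [164.7 313.4] [[0, np.float64(4.5), np.float64(-0.8)], [0, np.float64(14.7), np.float64(-2.2)], [0, np.float64(24.9), np.float64(-3.1)], [0, np.float64(35.1), np.float64(-3.6)], [0, np.float64(45.4), np.float64(-3.7)], [0, np.float64(55.6), np.float64(-3.3)], [0, np.float64(65.8), np.float64(-2.4)], [0, np.float64(76.0), np.float64(-1.0)], [0, np.float64(86.1), np.float64(0.8)], [0, np.float64(96.1), np.float64(3.0)], [0, np.float64(106.0), np.float64(5.7)], [0, np.float64(115.8), np.float64(8.9)]]
0.688 bar [ 64.6 244.3] [[0, np.float64(9.6), np.float64(3.6)], [0, np.float64(19.1), np.float64(7.6)], [0, np.float64(28.3), np.float64(12.0)], [0, np.float64(37.4), np.float64(16.9)], [0, np.float64(46.2), np.float64(22.1)], [0, np.float64(54.7), np.float64(27.7)], [0, np.float64(63.1), np.float64(33.8)], [0, np.float64(71.1), np.float64(40.1)], [0, np.float64(78.8), np.float64(46.9)], [0, np.float64(86.3), np.float64(54.0)], [0, np.float64(93.4), np.float64(61.4)], [0, np.float64(100.1), np.float64(69.1)]]
0.148 bar [ 14.3 133.6] [[0, np.float64(6.4), np.float64(8.0)], [0, np.
[... 248 characters left out ...]
oat64(40.3), np.float64(71.0)], [0, np.float64(43.5), np.float64(80.7)], [0, np.float64(46.2), np.float64(90.6)], [0, np.float64(48.5), np.float64(100.6)], [0, np.float64(50.3), np.float64(110.7)]]
0.0 bar [ 11.5 100. ] [[0, np.float64(1.4), np.float64(10.2)], [0, np.float64(2.3), np.float64(20.4)], [0, np.float64(2.7), np.float64(30.6)], [0, np.float64(2.8), np.float64(33.6)], [0, np.float64(2.8), np.float64(33.6)], [0, np.float64(2.8), np.float64(33.6)], [0, np.float64(2.8), np.float64(33.6)], [0, np.float64(2.8), np.float64(33.6)], [0, np.float64(2.8), np.float64(33.6)], [0, np.float64(2.8), np.float64(33.6)], [0, np.float64(2.8), np.float64(33.6)], [0, np.float64(2.8), np.float64(33.6)]]
```

```bash
python3 -m crank '[[-1,[0,4.5,-1],0],[-1,[0,14.5,-2],0],[-1,[0,25,-3],0],[-1,[0,35,-3.5],0],[-1,[0,45.5,-3.5],0],[-1,[0,55.5,-3.5],0],[-1,[0,66,-2.5],0],[-1,[0,76,-1],0],[-1,[0,86,1],0],[-1,[0,96,3],0],[-1,[0,106,5.5],0],[-1,[0,116,9],0]]' 20
```

```text
time: 23.33
ee_pos: [0.5773, 0.1637, 0.2627]
eef_rot: [1.0, 0.0, 0.0, 0.0]
ft_force: [1.3, 1.3, 2.1]
width: 0.0092
```

Run:
```python
from h import *
from bench import r
c=r.camera("side"); crop(c,110,80,270,230,4,"pics/u.png")
```

```text
(no output)
```

View pics/u.png

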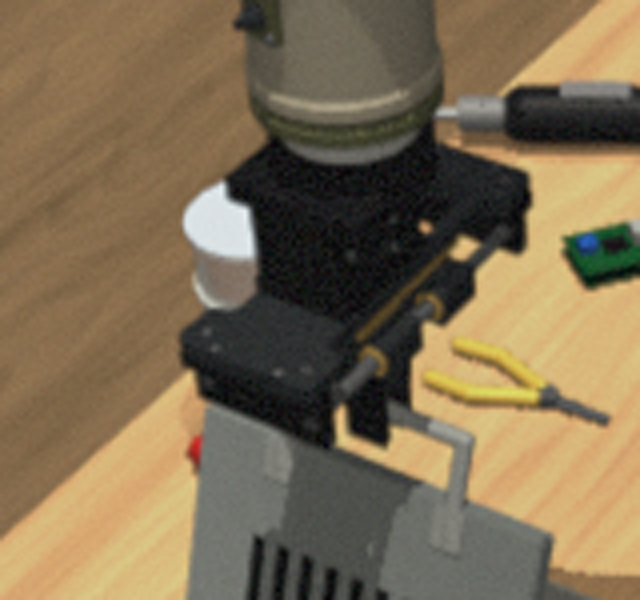

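```bash
python3 -m crank '[[-1,[0,9.5,3.5],0],[-1,[0,19,7.5],0],[-1,[0,28,12],0],[-1,[0,37,17],0],[-1,[0,46,22],0],[-1,[0,54.5,27.5],0],[-1,[0,63,34],0],[-1,[0,71,40],0],[-1,[0,79,47],0],[-1,[0,86,54],0],[-1,[0,93,61.5],0],[-1,[0,100,69],0]]' 25
```

```text
time: 24.38
ee_pos: [0.5773, 0.0644, 0.1931]
eef_rot: [1.0, 0.001, -0.0, -0.0]
ft_force: [0.3, 4.7, -4.1]
width: 0.0092
```

```bash
python3 -m crank '[[-1,[0,6,8],0],[-1,[0,12,16],0],[-1,[0,18,25],0],[-1,[0,23,33.5],0],[-1,[0,28,42.5],0],[-1,[0,32.5,52],0],[-1,[0,36.5,61],0],[-1,[0,40,71],0],[-1,[0,43,80.5],0],[-1,[0,46,90.5],0],[-1,[0,48,99],0],[-1,[0,49.5,106],0]]' 30
python3 - <<'E'
from h import *
from bench import r
c=r.camera("side"); crop(c,130,110,290,260,4,"pics/v.png")
E
```

```text
time: 25.38
ee_pos: [0.5775, 0.0168, 0.0869]
eef_rot: [1.0, 0.001, 0.0, -0.001]
ft_force: [0.7, 9.3, -2.0]
width: 0.009
```

View pics/v.png

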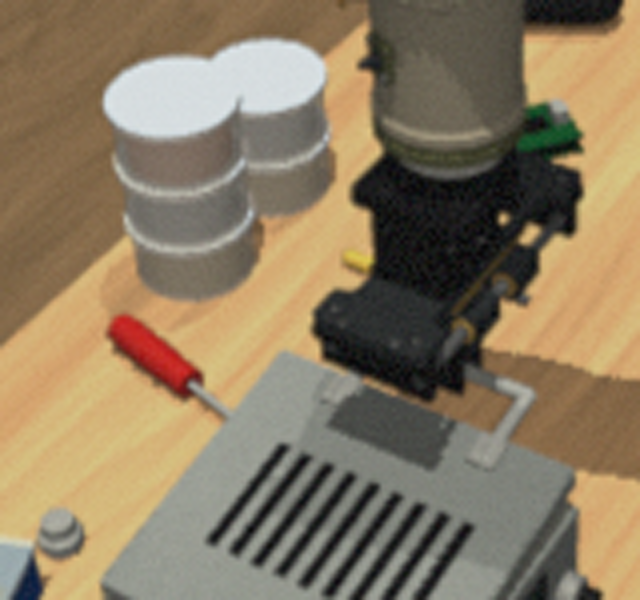

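```bash
python3 -m crank '[[-1,[0,0,7],0],[-1,[0,0,14],0],[-1,[0,0,20],0],[-1,[0,0,26],0],[-1,[0,0,31],0],[-1,[0,0,35],0],[-1,[0,0,37],0],[-1,[0,0,38],0],[-1,[0,0,38],0]]' 30
```

```text
time: 26.18
ee_pos: [0.5787, 0.0142, 0.0537]
eef_rot: [1.0, -0.0, 0.001, 0.001]
ft_force: [-14.1, -2.1, 32.9]
width: 0.0093
```

```bash
python3 -m crank '[[-1,[0,0,-3],0],[-1,[0,0,-3],0]]' 20
python3 - <<'E'
from h import *
from bench import r
c=r.camera("side"); crop(c,130,130,290,280,4,"pics/w.png"); np.savez("w_side.npz",**c)
c=r.camera("top"); crop(c,90,120,250,250,4,"pics/wt.png"); np.savez("w_top.npz",**c)
E
```

```text
time: 26.35
ee_pos: [0.5788, 0.0142, 0.0538]
eef_rot: [1.0, 0.0, 0.001, 0.001]
ft_force: [4.4, -1.7, 4.1]
width: 0.0095
```

View pics/w.png

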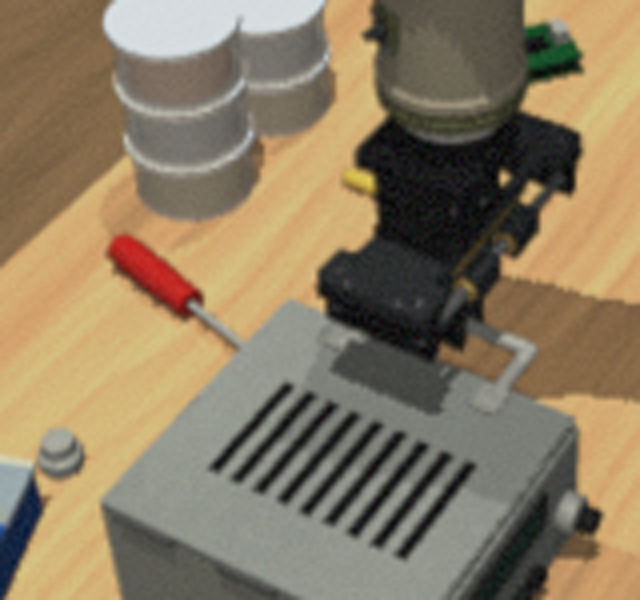

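View pics/wt.png

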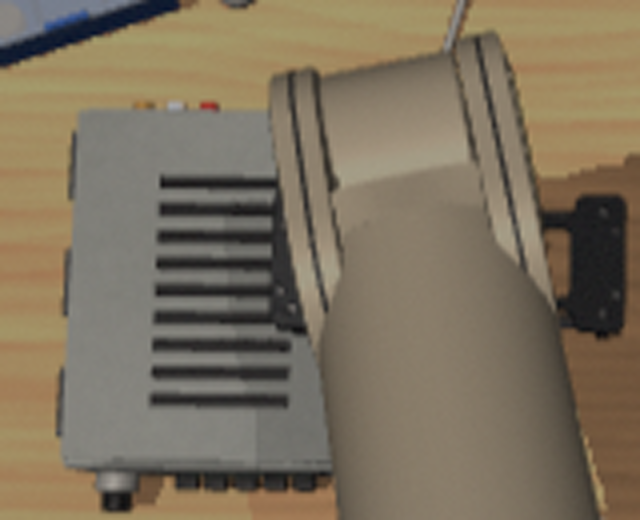

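```bash
python3 -m crank '[[-0.5,[0,0,0],0],[-0.45,[0,0,0],0],[-0.45,[0,0,0],0],[-0.45,[0,0,0],0],[-0.45,[0,0,-10],0],[-0.45,[0,0,-40],0],[-0.45,[0,0,-75],0],[-0.45,[0,40,-85],0],[-0.45,[0,80,-85],0],[-0.45,[0,120,-85],0],[-0.45,[0,150,-85],0],[-0.45,[0,150,-85],0]]' 20
python3 - <<'E'
from h import *
from bench import r
c=r.camera("side"); crop(c,130,130,290,280,4,"pics/x.png"); np.savez("w_side.npz",**c)
c=r.camera("top"); crop(c,90,120,250,250,4,"pics/xt.png"); np.savez("w_top.npz",**c)
E
```

```text
time: 27.45
ee_pos: [0.5765, -0.1434, 0.1384]
eef_rot: [1.0, -0.004, -0.0, 0.002]
ft_force: [0.3, -0.9, -0.7]
width: 0.0238
```

View pics/x.png

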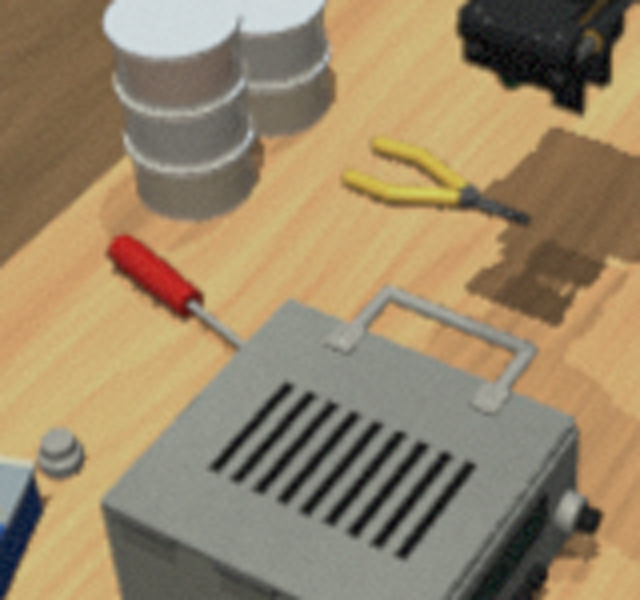

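View pics/xt.png

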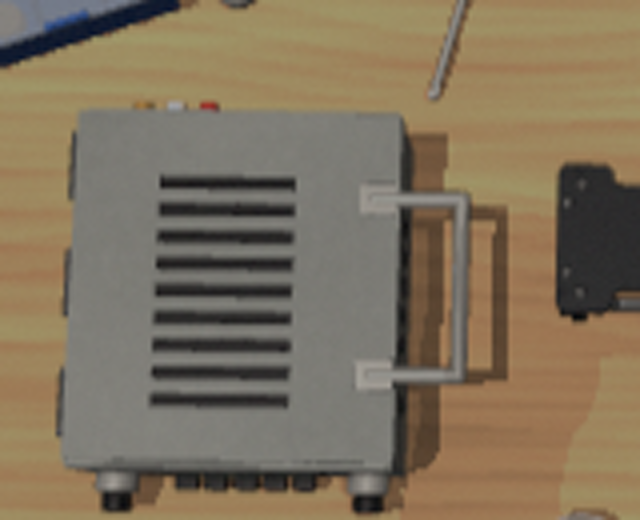

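Run:
```python
from h import *
t=np.load("w_top.npz"); s=np.load("w_side.npz")
for a,b in(((462,200),(390,292)),((459,375),(530,350))):
    p,e=tri(t,(90+a[0]/4-.5,120+a[1]/4-.5),s,(130+b[0]/4-.5,130+b[1]/4-.5)); print(np.round(p*1e3,1),round(e*1e3,1))
for q in((.5235,.0115,.1),(.6275,.0115,.1)):
    print([((proj(c,q)[0]-o[0]+.5)*4,(proj(c,q)[1]-o[1]+.5)*4) for c,o in((t,(90,120)),(s,(130,130)))])
```

```text
[629.   14.7 101. ] 0.3
[526.   14.3  99.9] 0.9
[(np.float64(463.4039807237225), np.float64(378.6959846039308)), (np.float64(536.4986970280584), np.float64(348.71699004062))]
[(np.float64(467.6322990144979), np.float64(203.15393982006344)), (np.float64(394.52783509765754), np.float64(290.82601690426145))]
```

```bash
python3 -m crank '[[-0.45,[0,0,0],0],[-0.45,[0,0,0],0]]'
python3 - <<'E'
from bench import r
print(r.close_job())
E
```

```text
time: 27.72
ee_pos: [0.5778, -0.1329, 0.1382]
eef_rot: [1.0, 0.002, 0.0, -0.0]
ft_force: [0.9, 0.7, 0.6]
width: 0.0236
the job is handed in; nothing more can be done
None
```

The red-barred board is seated in the bay and released, the cover is shut, and the job was handed in at about 27.7 s. I could not read the catch directly, so that it snapped over is inferred.

**What I did**
- I lifted the board out by its bar and tipped it about 23° nose-down by lowering its tail onto the chassis' rear wall.
- I touched the nose down behind the keeper, slid it forward until it met the end wall, and swung the tail down. The push peaked near 26 N.
- I let go, then pressed the tail's top edge with closed fingers as a check. At 19.5 N it did not move.
- I lowered the cover by its handle at about 0.5 rad/s, released it and backed the arm off.

**Last checks**
- **Board, before the cover was shut:** the bar was at x 585.6, y 116.4 mm against an expected 586 and 116.5. That fits a level, upright board with its nose in the keeper.
- **Catch:** its orange part looked the same in the top view as at the start, but the tail hid some of it.
- **Cover:** the handle bar triangulates to about 100 mm height, which means shut. It also reads about 3 mm off in y, roughly the calibration error.
- **Bystanders:** the screwdriver and pliers look unmoved. I did not measure any of the bystanders or the other two boards at the end.

**What went wrong or disagreed**
- My first grasp closed above the bar on nothing. The fingertips were about 30 mm above the reported TCP, so I corrected every later height for that.
- The first two tries at tipping left the board at about 19–20°; the third reached 23°.
- When the cover met the rim, the wrist force briefly reached 33 N. I eased off at once.

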